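# Cull the short barrels and prove them on the length gauge

## Robot

A 7-joint arm with a two-finger parallel gripper is mounted at the origin on the work surface. World frame = base frame: x ahead of the robot, y to its left, z up, the work surface at z = 0. Lengths are in m, angles in rad, forces in N, time in s.
With the tool pointing down it reaches from about 0.4 to 0.875 m from the base axis. Payload 19.3 kg.
Tool frame: the origin (TCP) lies midway between the tips of the shut fingers; the grasp point (between the pads) lies 19 mm behind it (arm.pinch_z is the distance from the TCP to the grasp point, in m); z points along the fingers, y is the line along which they close (so a half turn about z gives the same grasp; the last joint's range is limited). The gripper opens to 85 mm and grips with 20 to 120 N. Pads are 22 mm wide; open, the fingers measure 114 mm over their backs; the gripper's body (76 mm by 85 mm) begins 54 mm behind the grasp point. The pads swing forward as they close: fully open they stand 13 mm farther back than shut.
Start: joints at [-1.366, 0.521, -0.036, 1.599, 0.021, 1.021, -0.113], TCP at [0.17, 0.602, 0.231] pointing down, gripper open.
Joint ranges: [-2.91, 2.91], [-0.3, 2.13], [-1.5, 1.42], [0.17, 2.43], [-1.26, 4.41], [0.16, 1.93], [-2.52, 2.52]. Speed limits (rad/s): [1.89, 1.89, 2.39, 2.39, 3.01, 3.01, 3.01].

## Interface

Orientations are given as a unit quaternion [w, x, y, z].
In Python, from plant import status, vision, arm gives the robot as it stands.
- The arm moves only by the tool carry_out, never from a script. Its argument "series" is a list of rows, each an object of numbers: "dx", "dy", "dz": the shift along the tool's x, y, z in m; "rx", "ry", "rz": the turn, a rotation vector about the tool's x, y, z in degrees; "hand": the opening, from 0 (shut) to 1 (fully open). A call has exactly 5 rows; each row is the pose to reach, as a shift and turn from the pose commanded when the call began, along the tool's axes at that moment; what a row does not reach only later rows make up. A row lasts 1/10 s, in which the tool goes at most 50 mm and 8.59 degrees, less where a joint would pass 70% of its speed; a pose out of reach is approached as far as the arm can. A call with a gripper value outside its range is refused whole. The fingers move at their own pace and stop on an object; "newtons" is the grip in N (left out, the last holds). Time passes only in rows, so rows that repeat a pose let the fingers close, or fill a call up. It gives the time, the measured TCP pose, the force, the opening and the grip force at its end, in the units of the state.
- status.sense(): the state, without advancing time (a new reading comes with each control period).
- vision.capture(name): name is "scene" or "side" or "wrist"; returns (picture, depth): 420x560x3 uint8, red, green, blue; 420x560 float32, m along the optical axis (not along the pixel's ray), 0 where there is no reading.
- vision.get_calibration(name): a dict with "K" (3x3 intrinsics, pixels), "k1" (the pictures are not rectified: a ray, as slopes to the right and down, at radius r is drawn at 1 + k1 r^2 times it, then the intrinsics apply), "cam_to_world" (4x4, takes a point from camera to world coordinates); the wrist camera has in their place "hand_eye" (4x4, takes a point from camera to tool coordinates, whose origin is the TCP and whose axes are the flange's). Camera axes: x right, y down, z forward; pixel columns grow to the right and rows downward; lengths in m; the calibration is good to about 2 mm. A picture is of the moment at which its call begins: read the wrist's pose just before it. get_calibration takes no time and is no camera call.
- arm.sign_off(): hands the job in; it is judged then, once.
The state is a dict: "clock": time; "joint_pos": joint angles; "qvel": joint speeds; "joint_torque": joint torques, N m; "ee_pos": TCP position; "ee_rot": TCP orientation; "ft_force": force on the tool from outside, world axes, zero at the start; "moment": the same for the moment, N m; "grip_width": opening from 0.0 (shut) to 1.0 (fully open); "grasp_force": force on a finger pad.
Only numpy, scipy, OpenCV 4.12 (cv2) and the standard library are available. Lean on these libraries where they do the work, as an engineer would, in place of code of your own. Each camera call takes 0.05 s, during which the arm holds its last target. There are 200 camera calls.

## Task

Two of the five aluminium barrels in the leaning black rack were cut too short (100 mm instead of 120 mm). One at a time, draw each short barrel out and stand it in a free lane of the red length gauge, pressing it down along the lane onto the steel load-cell stop with more than 5 N (never more than 60 N) so that it registers, and leave it there. Leave the three full-length barrels in the rack and the other things on the bench where they are.

Things in the scene. Friction and masses are not known exactly. Their poses are not given: they have to be found in the camera images.
- rack_bed: Bed of the black rack, leaning 30 deg away from the robot; fixed. Five bays along its y at -148, -74, 0, 74, 148 mm. Origin: middle bay floor on the barrel axis, 42 mm above the table. z: up along the barrel axes; x: away from the robot, towards the backboard; the -x side is open. Blocks between the bays are 35 mm wide and reach z = 36 mm; the backboard, z = 40 mm. Bay floors are at z = 0.
- gauge_bed: Bed of the red length gauge, leaning 22 deg away from the robot; fixed. Two 90 deg V lanes, open to -x (robot side), axes along z at x = 0, y = -38 and +38 mm. Origin: on the face of the stop midway between the lanes, 42 mm above the table. z: up the lanes. A barrel lying in a V has its axis on the lane axis. V faces span z = 5 to 55 mm, backplate to z = 58 mm. Lanes start empty.
- gauge_stop: The steel stop plate (load cell) closing the foot of both lanes, 9 mm thick, 170 mm wide; fixed. Same origin and axes as gauge_bed: its upper face is the plane z = 0.
- short_1: An open-topped aluminium barrel, outer diameter 36 mm, 100 mm long, with a gold foil disc 25 mm below its upper rim. Origin: centre of its lower end; z runs along its axis towards the upper rim. It starts in one of the rack's bays, standing on the bay's floor. One of the two short ones.
- short_2: An open-topped aluminium barrel, outer diameter 36 mm, 100 mm long, with a gold foil disc 25 mm below its upper rim. Origin: centre of its lower end; z runs along its axis towards the upper rim. It starts in one of the rack's bays, standing on the bay's floor. One of the two short ones.
- barrel_1: An open-topped aluminium barrel, outer diameter 36 mm, 120 mm long, with a gold foil disc 25 mm below its upper rim. Origin: centre of its lower end; z runs along its axis towards the upper rim. It starts in one of the rack's bays, standing on the bay's floor. Full length: it stays.
- barrel_2: An open-topped aluminium barrel, outer diameter 36 mm, 120 mm long, with a gold foil disc 25 mm below its upper rim. Origin: centre of its lower end; z runs along its axis towards the upper rim. It starts in one of the rack's bays, standing on the bay's floor. Full length: it stays.
- barrel_3: An open-topped aluminium barrel, outer diameter 36 mm, 120 mm long, with a gold foil disc 25 mm below its upper rim. Origin: centre of its lower end; z runs along its axis towards the upper rim. It starts in one of the rack's bays, standing on the bay's floor. Full length: it stays.
- solvent: White bottle with red cap, 60 mm across, 150 mm tall, standing near the far side; origin: centre of its underside. Bystander: leave alone.
- flange: Loose flat aluminium ring, 80 mm across, 12 mm high, lying on the bench on the robot's side; origin: centre of its underside. Bystander: leave alone.
- driver: Screwdriver with yellow handle lying on the bench. Bystander: leave alone.
- spanner: Steel spanner lying on the bench. Bystander: leave alone.
- jar: Amber glass jar, 56 mm across, 60 mm tall; origin: centre of its underside. Bystander: leave alone.
- tape: Gold tape roll, 90 mm across, 24 mm high, lying flat; origin: centre of its underside. Bystander: leave alone.
- block: Aluminium block 50 x 80 x 30 mm on the bench on the robot's side; origin: centre of its underside. Bystander: leave alone.

How it is judged:
On the way, in this order (a step that is already met when the one before it is completed fails the run):
1. with the other short barrel not yet in a lane, one stands in a gauge lane (within 5 mm of its axis, foot within 4 mm of the stop) and is pressed on the stop with over 5 N for 0.2 s (((x of short_1 in the frame of gauge_bed between -0.005 and 0.005 m and z of short_1 in the frame of gauge_bed between -0.004 and 0.004 m and y of short_1 in the frame of gauge_bed between -0.043 and 0.043 m and (y of short_1 in the frame of gauge_bed below -0.033 m or y of short_1 in the frame of gauge_bed above 0.033 m) and angle between the z axis of short_1 and the z axis of gauge_bed, either way round below 0.09 rad and angle between short_1's own z axis and vertical below 0.7 rad and contact force between short_1 and gauge_stop above 5 N and distance between short_2 and gauge_bed above 0.06 m) or (x of short_2 in the frame of gauge_bed between -0.005 and 0.005 m and z of short_2 in the frame of gauge_bed between -0.004 and 0.004 m and y of short_2 in the frame of gauge_bed between -0.043 and 0.043 m and (y of short_2 in the frame of gauge_bed below -0.033 m or y of short_2 in the frame of gauge_bed above 0.033 m) and angle between the z axis of short_2 and the z axis of gauge_bed, either way round below 0.09 rad and angle between short_2's own z axis and vertical below 0.7 rad and contact force between short_2 and gauge_stop above 5 N and distance between short_1 and gauge_bed above 0.06 m))), for 0.2 s.
2. then, the first still in its lane, the second short barrel stands in the other lane and is pressed on the stop with over 5 N for 0.2 s (x of short_1 in the frame of gauge_bed between -0.005 and 0.005 m and z of short_1 in the frame of gauge_bed between -0.004 and 0.004 m and y of short_1 in the frame of gauge_bed between -0.043 and 0.043 m and (y of short_1 in the frame of gauge_bed below -0.033 m or y of short_1 in the frame of gauge_bed above 0.033 m) and angle between the z axis of each of short_1, short_2 and the z axis of gauge_bed, either way round below 0.09 rad and angle between each of short_1, short_2's own z axis and vertical below 0.7 rad and x of short_2 in the frame of gauge_bed between -0.005 and 0.005 m and z of short_2 in the frame of gauge_bed between -0.004 and 0.004 m and y of short_2 in the frame of gauge_bed between -0.043 and 0.043 m and (y of short_2 in the frame of gauge_bed below -0.033 m or y of short_2 in the frame of gauge_bed above 0.033 m) and contact force between any of short_1, short_2 and gauge_stop above 5 N), for 0.2 s.
At the end, for the whole second after the job is handed in: Both short barrels stand at rest and released in the two gauge lanes, rim up, one in each, axis within 5 mm of the lane axis and within 5 degrees of its direction, foot within 4 mm of the steel stop; the three full-length barrels are at rest in the rack within 10 mm of where they began (x of short_1 in the frame of gauge_bed between -0.005 and 0.005 m and z of short_1 in the frame of gauge_bed between -0.004 and 0.004 m and y of short_1 in the frame of gauge_bed between -0.043 and 0.043 m and (y of short_1 in the frame of gauge_bed below -0.033 m or y of short_1 in the frame of gauge_bed above 0.033 m) and angle between the z axis of each of short_1, short_2 and the z axis of gauge_bed, either way round below 0.09 rad and angle between each of short_1, short_2's own z axis and vertical below 0.7 rad and x of short_2 in the frame of gauge_bed between -0.005 and 0.005 m and z of short_2 in the frame of gauge_bed between -0.004 and 0.004 m and y of short_2 in the frame of gauge_bed between -0.043 and 0.043 m and (y of short_2 in the frame of gauge_bed below -0.033 m or y of short_2 in the frame of gauge_bed above 0.033 m) and linear speed of each of short_1, short_2, barrel_1, barrel_2, barrel_3 below 0.01 m/s and distance of each of barrel_1, barrel_2, barrel_3 from where it was at the start of the episode below 0.01 m); the robot touches nothing.
It fails at once if a short barrel is pressed or dropped on the stop with more than 60 N (contact force between any of short_1, short_2 and gauge_stop above 60 N).
It fails at once if a full-length barrel is moved more than 20 mm (distance of any of barrel_1, barrel_2, barrel_3 from where it was at the start of the episode above 0.02 m).
It fails at once if a bystander (bottle, ring, screwdriver, spanner, jar, tape roll, block) is moved more than 20 mm (distance of any of solvent, flange, driver, spanner, jar, tape, block from where it was at the start of the episode above 0.02 m).
It also fails if it takes over 64 s, if anything falls off the work surface, if the arm or the gripper's body presses on something with over 40 N, if the wrist force passes 120 N, or if a joint passes its speed limit or range.

## Working session

There is one attempt and no reset: what is moved stays moved. The work goes in short steps, Python scripts to look and compute and a tool call to move; the robot and the scene stay as the last step left them, time stands still between calls to the robot, and variables do not carry over. Pictures are saved under pics/ and viewed, at most 10 in all, crops included, and the job is handed in when it is done.

Besides the shell and the picture viewer there is one more tool, called after "Call:" as name([rows], argument=value, ...), one row to a line, values as JSON. carry_out: Moves the arm, as the interface text tells. Its arguments: {"type":"object","properties":{"series":{"type":"array"},"newtons":{"type":"number"}},"required":["series"]}

```bash
mkdir -p pics; ls; python3 - <<'E'
from plant import status, vision, arm
import cv2,numpy as np
s=status.sense();print(s['clock'],s['ee_pos'],s['ee_rot'],arm.pinch_z)
ims=[]
for n in('scene','side'):
    p,d=vision.capture(n);c=vision.get_calibration(n);np.savez(''+n+'.npz',p=p,d=d,**{k:np.array(v) for k,v in c.items()});print(n,c,(d>0).mean());cv2.imwrite(f'pics/{n}0.png',p[:,:,::-1])
E
```

```text
pics
0.0 [0.1695067  0.60123783 0.23073459] [-3.80979269e-05  1.36951402e-01  9.90577620e-01 -5.38519112e-04] 0.0187
scene {'K': array([[430.88487914,   0.        , 284.29134604],
       [  0.        , 430.88487914, 208.51278023],
       [  0.        ,   0.        ,   1.        ]]), 'k1': -0.09634461732036971, 'cam_to_world': array([[ 0.33698435,  0.54737387, -0.76604399,  1.33531599],
       [ 0.94122928, -0.21573299,  0.25989752, -0.23470354],
       [-0.02299985, -0.80860443, -0.58790295,  0.6366382 ],
       [ 0.        ,  0.        ,  0.        ,  1.        ]])} 0.9958545918367347
side {'K': array([[513.63094228,   0.        , 280.57028586],
       [  0.        , 513.63094228, 217.66316269],
       [  0.        ,   0.        ,   1.        ]]), 'k1': -0.1356624738836329, 'cam_to_world': array([[-0.96943338, -0.18586554,  0.16016532,  0.37554058],
       [-0.24522449,  0.75525773, -0.60782458,  0.73927386],
       [-0.00799245, -0.62852189, -0.77775083,  1.00390681],
       [ 0.        ,  0.        ,  0.        ,  1.        ]])} 0.9961947278911565
```

View pics/scene0.png

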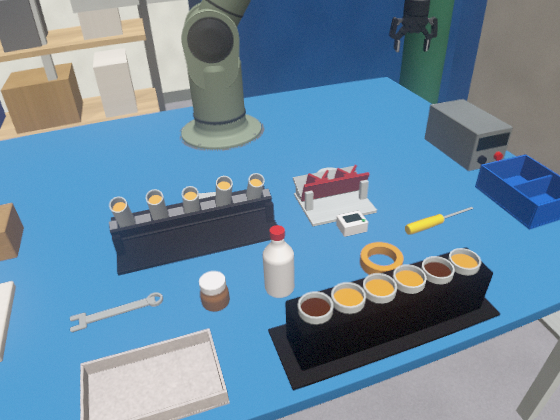

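View pics/side0.png

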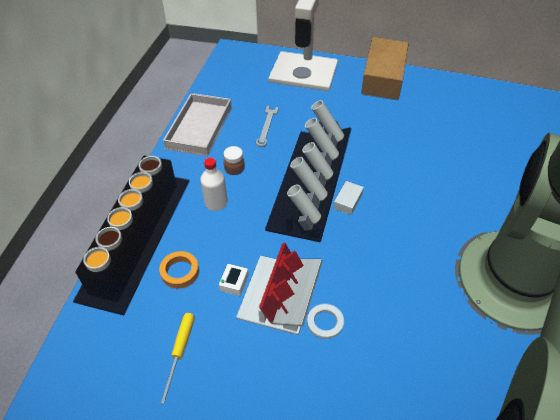

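The scene picture shows the five barrels at about (120,208), (155,200), (190,195), (224,186) and (256,184), with the red gauge at (335,187). The side picture shows the rack barrels from (303,205) up to (325,115) and the red gauge at (283,283). The black block with orange cups is a decoy.

```bash
cat > h.py <<'E'
import numpy as np,cv2
def cloud(n,tag=''):
    f=np.load(n+tag+'.npz');p,d=f['p'],f['d'];h,w=d.shape
    uv=np.stack(np.meshgrid(np.arange(w),np.arange(h)),-1).reshape(-1,1,2).astype(float)
    xy=cv2.undistortPoints(uv,f['K'],np.array([float(f['k1']),0,0,0])).reshape(h,w,2)
    P=np.dstack([xy*d[...,None],d])
    T=f['cam_to_world'];W=P@T[:3,:3].T+T[:3,3]
    return p,d,W,cv2.cvtColor(p,cv2.COLOR_RGB2HSV)
E
python3 - <<'E'
from h import *
np.set_printoptions(precision=4,suppress=True)
for n in('scene','side'):
    p,d,W,H=cloud(n)
    tab=(abs(H[...,0].astype(int)-105)<10)&(H[...,1]>180)&(d>0)
    print(n,'table z',np.median(W[tab][:,2]),W[tab][:,2].std())
    gold=((H[...,0]>12)&(H[...,0]<28)&(H[...,1]>120)&(H[...,2]>120)&(W[...,2]>.03)).astype(np.uint8)
    k,l,st,c=cv2.connectedComponentsWithStats(gold)
    for i in range(1,k):
        if st[i,4]>15: print(' gold',c[i],st[i,4],np.median(W[l==i],0))
    red=((H[...,0]<8)|(H[...,0]>172))&(H[...,1]>140)&(W[...,2]>.01)&(H[...,2]>40)
    k,l,st,c=cv2.connectedComponentsWithStats(red.astype(np.uint8))
    for i in range(1,k):
        if st[i,4]>100:
            q=W[l==i];print(' red',c[i],st[i],np.median(q,0),q.min(0),q.max(0))
    dark=(H[...,2]<60)&(H[...,1]<140)&(abs(W[...,2])<.3)&(d>0)
    k,l,st,c=cv2.connectedComponentsWithStats(dark.astype(np.uint8))
    for i in range(1,k):
        if st[i,4]>400:
            q=W[l==i];print(' dark',c[i],st[i],np.median(q,0),np.percentile(q,1,0),np.percentile(q,99,0))
            lo=q[(q[:,2]<.02)]
            if len(lo)>100:print('   base rect',cv2.minAreaRect(lo[:,:2].astype(np.float32)*1000))
    wh=(H[...,1]<50)&(H[...,2]>120)&(abs(W[...,2]-.008)<.01)
    k,l,st,c=cv2.connectedComponentsWithStats(wh.astype(np.uint8))
    for i in range(1,k):
        if st[i,4]>300:
            q=W[l==i];print(' white',c[i],st[i],np.median(q,0),cv2.minAreaRect(q[:,:2].astype(np.float32)*1000))
E
```

```text
scene table z 0.03819620634307902 0.051434997543837145
 gold [255.4717 182.1132] 53 [ 0.5301 -0.0293  0.1108]
 gold [223.6212 184.9848] 66 [ 0.5406 -0.1042  0.1277]
 gold [190.1406 195.4375] 64 [ 0.5274 -0.1783  0.11  ]
 gold [154.5325 198.9481] 77 [ 0.5379 -0.2538  0.1272]
 gold [118.76 206.44] 75 [ 0.5374 -0.3288  0.1269]
 gold [463.8992 260.4073] 248 [0.9103 0.2496 0.1032]
 gold [409.1623 277.9578] 308 [0.9108 0.1325 0.1034]
 gold [379.5103 287.2669] 341 [0.9114 0.0742 0.1034]
 gold [348.0511 296.7554] 372 [0.9114 0.0153 0.1031]
 red [333.5964 177.9462] [305 166  64  21 223] [0.5411 0.1545 0.0819] [ 0.5082 -0.2347  0.0781] [1.3353 0.2522 0.6366]
 red [276.9578 232.1024] [270 225  14  16 166] [ 0.7626 -0.0552  0.1492] [ 0.7432 -0.067   0.1351] [ 0.7712 -0.0416  0.1516]
 dark [381.9213 327.6099] [  270   263   229   127 11518] [0.9534 0.0588 0.0423] [ 0.8806 -0.1054  0.0031] [0.9785 0.2937 0.1012]
   base rect ((919.942138671875, 99.83853149414062), (418.46710205078125, 125.20061492919922), 89.07513427734375)
 white [518.1636  83.736 ] [475  63  85  43 428] [0.0317 1.2742 0.0085] ((
[... 2543 characters left out ...]
19 122.7999] [ 171   99   56   47 1524] [ 0.9074 -0.3327  0.0058] ((907.8497314453125, -337.80938720703125), (195.51976013183594, 112.86592102050781), 89.12484741210938)
 white [493.5783 289.9852] [ 460  232   89   97 2438] [0.0727 0.0788 0.0121] ((48.099056243896484, 27.794967651367188), (163.35638427734375, 268.58428955078125), 31.02869415283203)
 white [259.1339 294.8444] [ 237  256   64   78 1337] [0.5795 0.1921 0.0104] ((533.7862548828125, 172.0320281982422), (171.30825805664062, 138.9511260986328), 87.75215911865234)
 white [325.0584 320.8631] [307 304  37  34 599] [0.417  0.2173 0.0119] ((417.4267272949219, 215.39561462402344), (77.43584442138672, 78.14888000488281), 57.5095329284668)
```

```bash
python3 - <<'E'
import cv2
a=cv2.imread('pics/side0.png');b=cv2.imread('pics/scene0.png')
x=cv2.resize(a[90:340,230:370],None,fx=2.4,fy=2.4,interpolation=cv2.INTER_CUBIC)
y=cv2.resize(b[150:250,290:390],None,fx=4,fy=4,interpolation=cv2.INTER_CUBIC)
import numpy as np
c=np.zeros((600,800,3),np.uint8);c[:600,:336]=x;c[:400,340:740]=y
cv2.imwrite('pics/crop1.png',c)
E
```

```text
(no output)
```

View pics/crop1.png

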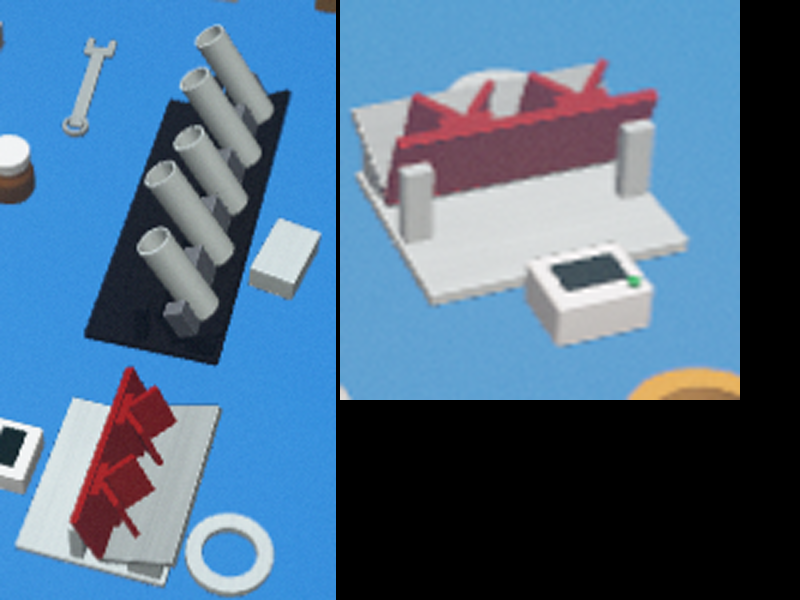

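The crop shows the red gauge's V blades facing the robot at about (140,430) in the left panel. The back of its plate is at (520,155) in the right panel. By disc height, the short barrels are in the bays at world y ≈ -0.03 and -0.18. Next I'll fit the cylinders and the gauge planes.

```bash
cat >> h.py <<'E'
def frame(yaw,lean):
    from scipy.spatial.transform import Rotation as R
    return R.from_euler('ZY',[yaw,lean],degrees=True).as_matrix()   # columns: x,y,z axes
E
python3 - <<'E'
from h import *
from scipy.optimize import least_squares
np.set_printoptions(precision=4,suppress=True)
Rr=frame(-.8,30)
for n in('scene','side'):
    p,d,W,H=cloud(n)
    q=W.reshape(-1,3);hs=H.reshape(-1,3)
    for y0,L in((-.03,.1),(-.104,.12),(-.179,.1),(-.2535,.12),(-.3285,.12)):
        o=np.array([.488,y0,.042]);l=(q-o)@Rr
        m=(abs(l[:,0])<.03)&(abs(l[:,1])<.028)&(l[:,2]>.045)&(l[:,2]<L-.012)&(hs[:,1]<90)&(hs[:,2]>60)
        a=l[m]
        f=lambda t:np.hypot(a[:,0]-t[0]-t[2]*(a[:,2]-.07),a[:,1]-t[1]-t[3]*(a[:,2]-.07))-.018
        r=least_squares(f,[0,0,0,0],loss='soft_l1',f_scale=.001)
        print(n,y0,m.sum(),'off mm',r.x[:2]*1e3,'slopes',r.x[2:],'rms',np.median(abs(r.fun)) if 0 else np.median(abs(f(r.x)))*1e3,'axis@70',o+Rr@[r.x[0],r.x[1],.07])
    # tops
# gauge planes
p,d,W,H=cloud('side')
for n in('side','scene'):
    p,d,W,H=cloud(n)
    red=((H[...,0]<8)|(H[...,0]>172))&(H[...,1]>140)&(W[...,2]>.01)&(abs(W[...,0]-.53)<.06)&(abs(W[...,1]-.17)<.12)&(W[...,2]<.12)
    q=W[red]; rng=np.random.default_rng(0);left=q
    for it in range(4):
        best=None
        for _ in range(800):
            s=left[rng.choice(len(left),3,False)];nn=np.cross(s[1]-s[0],s[2]-s[0]);k=np.linalg.norm(nn)
            if k<1e-5: continue
            nn/=k;inl=abs((left-s[0])@nn)<.002
            if best is None or inl.sum()>best.sum():best=inl
        a=left[best];c=a.mean(0);nn=np.linalg.svd(a-c)[2][2];nn*=-np.sign(nn[0])
        G=frame(-2.3,22);print(n,'plane',best.sum(),'c',c,'n world',nn,'n gauge',nn@G,'min',a.min(0),'max',a.max(0))
        left=left[~best]
        if len(left)<60:break
E
```

```text
scene -0.03 146 off mm [ 6.8669 -0.4287] slopes [ 0.0565 -0.0369] rms 0.5854203782457781 axis@70 [ 0.5289 -0.031   0.0992]
scene -0.104 211 off mm [ 6.3665 -0.3581] slopes [ 0.0516 -0.0128] rms 0.5529493836608224 axis@70 [ 0.5285 -0.1049  0.0994]
scene -0.179 155 off mm [4.9868 0.0854] slopes [0.062  0.0073] rms 0.5387099006795154 axis@70 [ 0.5273 -0.1795  0.1001]
scene -0.2535 222 off mm [4.6505 1.336 ] slopes [ 0.0638 -0.0024] rms 0.5098028716649071 axis@70 [ 0.527  -0.2527  0.1003]
scene -0.3285 241 off mm [3.9748 1.9383] slopes [0.0532 0.0037] rms 0.4559446232094595 axis@70 [ 0.5265 -0.3271  0.1006]
side -0.03 242 off mm [ 7.4594 -1.2924] slopes [ 0.0263 -0.0138] rms 0.8484182187660557 axis@70 [ 0.5294 -0.0319  0.0989]
side -0.104 338 off mm [ 7.3029 -1.1949] slopes [ 0.0432 -0.0044] rms 1.0039012880645355 axis@70 [ 0.5293 -0.1058  0.099 ]
side -0.179 213 off mm [ 5.2668 -0.553 ] slopes [0.0269 0.0024] rms 1.0224972452266798 axis@70 [ 0.5275 -0.1801  0.1   ]
side -0.2535 284 off mm [4.7226 0.0938] slopes [0.0552 0.0297] rms 1.2454543024492983 axis@70 [ 0.5271 -0.254   0.1003]
sid
[... 226 characters left out ...]
n [0.52   0.0878 0.0287] max [0.5472 0.2578 0.0865]
side plane 256 c [0.533  0.1663 0.0847] n world [-0.2262  0.0265 -0.9737] n gauge [ 0.1542  0.0174 -0.9879] min [0.5074 0.0886 0.0794] max [0.5504 0.2527 0.0923]
side plane 186 c [0.5157 0.1987 0.0668] n world [-0.6502  0.7242  0.2295] n gauge [-0.7153  0.6976 -0.0415] min [0.4958 0.1863 0.0419] max [0.55   0.2278 0.0945]
side plane 169 c [0.5096 0.1209 0.0649] n world [-0.618   0.7494  0.2377] n gauge [-0.6894  0.724  -0.0222] min [0.4928 0.1105 0.0415] max [0.529  0.1323 0.0944]
scene plane 185 c [0.5388 0.1641 0.0823] n world [-0.204   0.0053 -0.979 ] n gauge [ 0.1775 -0.0029 -0.9841] min [0.5082 0.0875 0.0791] max [0.5502 0.2522 0.0896]
```

```bash
cat >> h.py <<'E'
from scipy.spatial.transform import Rotation as Rot, Slerp
RACK=frame(-.7,30); GA=frame(-2.35,22); GO=np.array([.488,.172,.042])
def toolR(yaw,tilt):
    # tool y along world y turned by yaw, tool z down; tilt (deg) swings tool z towards +x away from robot
    return (Rot.from_euler('Z',yaw,degrees=True)*Rot.from_euler('Y',-tilt,degrees=True)*Rot.from_matrix(np.diag([-1.,1,-1]))).as_matrix()
def plan(pts,start=None):
    """pts: list of (pos,R); prints shift and turn of each, every one relative to the one before"""
    if start is None:
        from plant import status
        s=status.sense();start=(np.array(s['ee_pos']),Rot.from_quat(np.roll(s['ee_rot'],-1)).as_matrix())
    for p,R in pts:
        R0=start[1];d=R0.T@(np.array(p)-start[0]);r=Rot.from_matrix(R0.T@R).as_rotvec(degrees=True)
        print('d mm',np.round(d*1e3,1),'|d|',round(np.linalg.norm(d)*1e3),'r deg',np.round(r,1));start=(np.array(p),R)
E
python3 - <<'E'
from h import *
from plant import vision
np.set_printoptions(precision=4,suppress=True)
c=vision.get_calibration('wrist');print(c)
D=toolR(-.7,0)
plan([((.27,.44,.27),D),((.37,.30,.30),D),((.43,.17,.30),D)])
E
```

```text
{'K': array([[319.6867,   0.    , 284.291 ],
       [  0.    , 319.6867, 209.9925],
       [  0.    ,   0.    ,   1.    ]]), 'k1': -0.07252131906352906, 'hand_eye': array([[ 0.0002, -0.9576, -0.288 ,  0.0729],
       [ 1.    , -0.0002,  0.0012,  0.0005],
       [-0.0012, -0.288 ,  0.9576, -0.1426],
       [ 0.    ,  0.    ,  0.    ,  1.    ]])}
d mm [-140.5 -128.   -39.1] |d| 194 r deg [ -0.1  -0.  -15. ]
d mm [-101.7 -138.8  -30. ] |d| 175 r deg [0. 0. 0.]
d mm [ -61.6 -129.3    0. ] |d| 143 r deg [0. 0. 0.]
```

Call:
carry_out([
  {"dx": -0.14, "dy": -0.128, "dz": -0.039, "rz": -15, "hand": 0.65},
  {"dx": -0.14, "dy": -0.128, "dz": -0.039, "rz": -15, "hand": 0.65},
  {"dx": -0.14, "dy": -0.128, "dz": -0.039, "rz": -15, "hand": 0.65},
  {"dx": -0.14, "dy": -0.128, "dz": -0.039, "rz": -15, "hand": 0.65},
  {"dx": -0.14, "dy": -0.128, "dz": -0.039, "rz": -15, "hand": 0.65},
], newtons=40)

```text
schema error: expected keys dx, dy, dz, rx, ry, rz, hand
```

Call:
carry_out([
  {"dx": -0.1, "dy": -0.139, "dz": -0.03, "hand": 0.65},
  {"dx": -0.1, "dy": -0.139, "dz": -0.03, "hand": 0.65},
  {"dx": -0.1, "dy": -0.139, "dz": -0.03, "hand": 0.65},
  {"dx": -0.1, "dy": -0.139, "dz": -0.03, "hand": 0.65},
  {"dx": -0.1, "dy": -0.139, "dz": -0.03, "hand": 0.65},
])

```text
schema error: expected keys dx, dy, dz, rx, ry, rz, hand
```

Call:
carry_out([
  {"dx": -0.062, "dy": -0.129, "hand": 0.65},
  {"dx": -0.062, "dy": -0.129, "hand": 0.65},
  {"dx": -0.062, "dy": -0.129, "hand": 0.65},
  {"dx": -0.062, "dy": -0.129, "hand": 0.65},
  {"dx": -0.062, "dy": -0.129, "hand": 0.65},
])

```text
schema error: expected keys dx, dy, dz, rx, ry, rz, hand
```

All seven keys are required, so I'll send the moves again.

Call:
carry_out([
  {"dx": -0.14, "dy": -0.128, "dz": -0.039, "rx": 0, "ry": 0, "rz": -15, "hand": 0.65},
  {"dx": -0.14, "dy": -0.128, "dz": -0.039, "rx": 0, "ry": 0, "rz": -15, "hand": 0.65},
  {"dx": -0.14, "dy": -0.128, "dz": -0.039, "rx": 0, "ry": 0, "rz": -15, "hand": 0.65},
  {"dx": -0.14, "dy": -0.128, "dz": -0.039, "rx": 0, "ry": 0, "rz": -15, "hand": 0.65},
  {"dx": -0.14, "dy": -0.128, "dz": -0.039, "rx": 0, "ry": 0, "rz": -15, "hand": 0.65},
], newtons=40)

```text
clock: 0.6
ee_pos: [0.2733, 0.4361, 0.2715]
ee_rot: [0.001, 0.01, 1.0, -0.0]
ft_force: [-0.4, 2.0, -1.0]
grip_width: 0.649
grasp_force: 0.0
```

Call:
carry_out([
  {"dx": -0.1, "dy": -0.139, "dz": -0.03, "rx": 0, "ry": 0, "rz": 0, "hand": 0.65},
  {"dx": -0.1, "dy": -0.139, "dz": -0.03, "rx": 0, "ry": 0, "rz": 0, "hand": 0.65},
  {"dx": -0.1, "dy": -0.139, "dz": -0.03, "rx": 0, "ry": 0, "rz": 0, "hand": 0.65},
  {"dx": -0.1, "dy": -0.139, "dz": -0.03, "rx": 0, "ry": 0, "rz": 0, "hand": 0.65},
  {"dx": -0.1, "dy": -0.139, "dz": -0.03, "rx": 0, "ry": 0, "rz": 0, "hand": 0.65},
])

```text
clock: 1.1
ee_pos: [0.3697, 0.2975, 0.3008]
ee_rot: [0.001, 0.009, 1.0, -0.0]
ft_force: [-0.3, 0.6, 0.4]
grip_width: 0.647
grasp_force: 0.0
```

Call:
carry_out([
  {"dx": -0.062, "dy": -0.129, "dz": 0, "rx": 0, "ry": 0, "rz": 0, "hand": 0.65},
  {"dx": -0.062, "dy": -0.129, "dz": 0, "rx": 0, "ry": 0, "rz": 0, "hand": 0.65},
  {"dx": -0.062, "dy": -0.129, "dz": 0, "rx": 0, "ry": 0, "rz": 0, "hand": 0.65},
  {"dx": -0.062, "dy": -0.129, "dz": 0, "rx": 0, "ry": 0, "rz": 0, "hand": 0.65},
  {"dx": -0.062, "dy": -0.129, "dz": 0, "rx": 0, "ry": 0, "rz": 0, "hand": 0.65},
])

```text
clock: 1.6
ee_pos: [0.428, 0.1705, 0.3001]
ee_rot: [-0.0, 0.007, 1.0, -0.0]
ft_force: [-0.1, 1.0, 0.2]
grip_width: 0.646
grasp_force: 0.0
```

```bash
cat >> h.py <<'E'
def wrist(tag):
    from plant import status,vision
    s=status.sense();c=vision.get_calibration('wrist');p,d=vision.capture('wrist')
    T=np.eye(4);T[:3,:3]=Rot.from_quat(np.roll(s['ee_rot'],-1)).as_matrix();T[:3,3]=s['ee_pos']
    np.savez('wrist%s.npz'%tag,p=p,d=d,K=c['K'],k1=c['k1'],cam_to_world=T@c['hand_eye']);cv2.imwrite('pics/w%s.png'%tag,p[:,:,::-1])
    print(s['clock'],s['ee_pos'],s['ft_force'],s['grip_width'])
E
python3 - <<'E'
from h import *
np.set_printoptions(precision=4,suppress=True)
wrist('1')
p,d,W,H=cloud('wrist','1')
red=((H[...,0]<8)|(H[...,0]>172))&(H[...,1]>140)&(d>0)&(W[...,2]>.01)&(abs(W[...,0]-.53)<.08)&(abs(W[...,1]-.17)<.12)&(W[...,2]<.12)
q=W[red]; rng=np.random.default_rng(0);left=q;print(len(q))
for it in range(6):
    best=None
    for _ in range(800):
        s=left[rng.choice(len(left),3,False)];nn=np.cross(s[1]-s[0],s[2]-s[0]);k=np.linalg.norm(nn)
        if k<1e-5: continue
        nn/=k;inl=abs((left-s[0])@nn)<.0015
        if best is None or inl.sum()>best.sum():best=inl
    a=left[best];c=np.median(a,0);nn=np.linalg.svd(a-a.mean(0))[2][2];nn*=-np.sign(nn[0])
    l=(a-GO)@GA
    print(best.sum(),'n gauge',nn@GA,'local med',(c-GO)@GA*1e3,'n.l',np.median(l@(nn@GA))*1e3,l.min(0)*1e3,l.max(0)*1e3)
    left=left[~best]
    if len(left)<100:break
E
```

```text
1.6 [0.428  0.1705 0.3001] [-0.0682  0.9707  0.247 ] 0.6462438004109952
4582
1565 n gauge [-1.     -0.0018  0.003 ] local med [33.6899  0.6361 42.0171] n.l -33.73237011263996 [ 31.8992 -81.1195   3.1888] [35.5748 83.9436 59.1247]
759 n gauge [ 0.1188 -0.0012 -0.9929] local med [24.0298  1.5979 54.657 ] n.l -52.363257940495636 [  1.4739 -72.058   51.506 ] [40.1496 71.4818 58.6665]
574 n gauge [-0.7099 -0.7043  0.003 ] local med [13.3834 51.5208 32.576 ] n.l -46.00112044212225 [ 1.4727 35.8414  8.5926] [31.7036 64.6164 55.9196]
547 n gauge [-0.7088  0.7054 -0.0026] local med [ 13.601  -47.8333  33.0116] n.l -43.41464115973218 [  0.9956 -60.5417   8.9754] [ 32.0505 -29.2729  55.5491]
425 n gauge [-0.7151 -0.699  -0.0033] local med [ 11.9455 -23.2327  33.6096] n.l 7.227791709029692 [  0.891  -44.3418   9.2   ] [ 32.4156 -11.0846  55.9694]
403 n gauge [-0.7208  0.6931  0.0015] local med [11.2088 26.5005 33.8024] n.l 9.88255412572938 [ 1.4946 14.5247 10.2496] [34.8957 52.5443 56.0864]
```

View pics/w1.png

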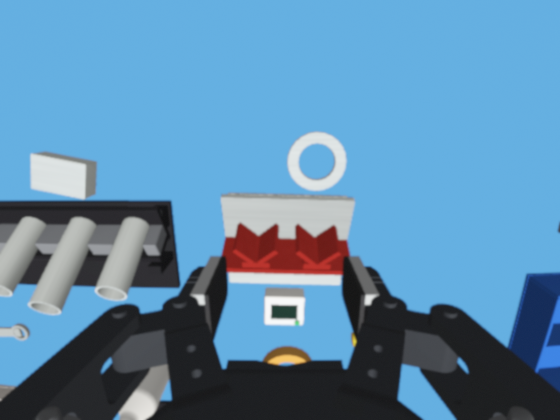

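The wrist picture shows both V lanes at about (257,247) and (317,247), the flange ring at (317,160), and the nearest rack barrels at (122,258), (65,265) and (18,250). The V-face offsets shift the gauge origin by +1.6 mm in y. I'll refine the barrel position with the wrist view and plan the grasp.

```bash
sed -i 's/GO=np.array(.*/GO=np.array([.4881,.1736,.0423])/' h.py; cat >> h.py <<'E'
def barrel(n,tag,o,Rf,L,zlo=.045):
    from scipy.optimize import least_squares
    p,d,W,H=cloud(n,tag);q=W[d>0];hs=H[d>0];l=(q-o)@Rf
    m=(abs(l[:,0])<.03)&(abs(l[:,1])<.028)&(l[:,2]>zlo)&(l[:,2]<L-.008)&(hs[:,1]<90)&(hs[:,2]>60);a=l[m]
    zc=a[:,2].mean()
    f=lambda t:np.hypot(a[:,0]-t[0]-t[2]*(a[:,2]-zc),a[:,1]-t[1]-t[3]*(a[:,2]-zc))-.018
    r=least_squares(f,[0,0,0,0],loss='soft_l1',f_scale=.001)
    near=(abs(l[:,0]-r.x[0])<.022)&(abs(l[:,1]-r.x[1])<.022)&(hs[:,1]<90)&(hs[:,2]>60)
    print(len(a),'x,y mm at z',zc*1e3,':',r.x[:2]*1e3,'slopes',r.x[2:],'res',np.median(abs(f(r.x)))*1e3,'top',np.percentile(l[near,2],99)*1e3)
    return o+Rf@[r.x[0],r.x[1],zc], zc
E
python3 - <<'E'
from h import *
np.set_printoptions(precision=4,suppress=True)
for o in((.4935,-.031,.042),(.493,-.105,.042)):
    P,z=barrel('wrist','1',np.array(o),RACK,.1);print(P,'at70',P+RACK[:,2]*(.07-z))
g=P*0+np.array([.529,-.0315,.099])+RACK[:,2]*.010
D=toolR(-.7,0);t=g+.021*D[:,2];print('tcp',t)
plan([((.528,.07,.26),D),(t+[0,0,.09],D),(t,D)])
E
```

```text
1174 x,y mm at z 70.49244400023927 : [3.3316 1.1528] slopes [0.0183 0.002 ] res 0.5005164782713838 top 101.0826461486438
[ 0.5316 -0.0303  0.1014] at70 [ 0.5314 -0.0303  0.101 ]
1140 x,y mm at z 69.10882869591147 : [3.357  1.0883] slopes [ 0.046  -0.0053] res 0.4902011803113934 top 121.02347408254539
[ 0.5305 -0.1044  0.1002] at70 [ 0.5309 -0.1044  0.1009]
tcp [ 0.534  -0.0316  0.0867]
d mm [-101.5 -100.1   40. ] |d| 148 r deg [ 0. -0.  0.]
d mm [  -7.2 -101.5   83.3] |d| 132 r deg [0. 0. 0.]
d mm [ 0.  0. 90.] |d| 90 r deg [0. 0. 0.]
```

Call:
carry_out([
  {"dx": -0.101, "dy": -0.1, "dz": 0.04, "rx": 0, "ry": 0, "rz": 0, "hand": 0.62},
  {"dx": -0.101, "dy": -0.1, "dz": 0.04, "rx": 0, "ry": 0, "rz": 0, "hand": 0.62},
  {"dx": -0.101, "dy": -0.1, "dz": 0.04, "rx": 0, "ry": 0, "rz": 0, "hand": 0.62},
  {"dx": -0.101, "dy": -0.1, "dz": 0.04, "rx": 0, "ry": 0, "rz": 0, "hand": 0.62},
  {"dx": -0.101, "dy": -0.1, "dz": 0.04, "rx": 0, "ry": 0, "rz": 0, "hand": 0.62},
])

```text
clock: 2.15
ee_pos: [0.5276, 0.07, 0.2594]
ee_rot: [-0.001, 0.006, 1.0, -0.0]
ft_force: [-0.4, 1.1, 0.4]
grip_width: 0.619
grasp_force: 0.0
```

Call:
carry_out([
  {"dx": -0.0085, "dy": -0.1005, "dz": 0.082, "rx": 0, "ry": 0, "rz": 0, "hand": 0.62},
  {"dx": -0.0085, "dy": -0.1005, "dz": 0.082, "rx": 0, "ry": 0, "rz": 0, "hand": 0.62},
  {"dx": -0.0085, "dy": -0.1005, "dz": 0.082, "rx": 0, "ry": 0, "rz": 0, "hand": 0.62},
  {"dx": -0.0085, "dy": -0.1005, "dz": 0.082, "rx": 0, "ry": 0, "rz": 0, "hand": 0.62},
  {"dx": -0.0085, "dy": -0.1005, "dz": 0.082, "rx": 0, "ry": 0, "rz": 0, "hand": 0.62},
])

```text
clock: 2.65
ee_pos: [0.5349, -0.0298, 0.1785]
ee_rot: [-0.0, 0.006, 1.0, 0.0]
ft_force: [-0.1, -0.0, -0.5]
grip_width: 0.618
grasp_force: 0.0
```

```bash
python3 - <<'E'
from h import *
np.set_printoptions(precision=4,suppress=True)
wrist('2')
for o,L in(((.4935,-.031,.042),.1),((.492,-.18,.042),.1)):
    P,z=barrel('wrist','2',np.array(o),RACK,L,.065);print(P,'at80',P+RACK[:,2]*(.08-z))
D=toolR(-.7,0);plan([((.5355,-.0305,.0877),D)])
E
```

```text
2.65 [ 0.5349 -0.0298  0.1785] [-0.0968 -0.025  -0.5259] 0.6181548192577272
1985 x,y mm at z 80.7988309906669 : [2.6971 1.1778] slopes [-0.031   0.0018] res 0.6992596315690478 top 101.41279958757781
[ 0.5362 -0.0303  0.1106] at80 [ 0.5358 -0.0303  0.1099]
2081 x,y mm at z 80.53916225595533 : [2.6532 2.1496] slopes [-0.0062  0.0377] res 0.5826685904289884 top 100.97037762689416
[ 0.5346 -0.1784  0.1104] at80 [ 0.5343 -0.1784  0.11  ]
d mm [-0.2 -1.2 91.2] |d| 91 r deg [0.1 0.  0.1]
```

View pics/w2.png

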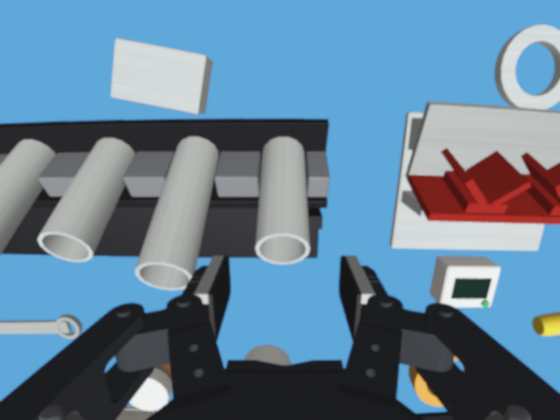

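The wrist picture shows the short barrel, rim at (284,247), centred between the fingers, with longer neighbours to its left. I'll descend and close.

Call:
carry_out([
  {"dx": -0.0005, "dy": -0.0005, "dz": 0.09, "rx": 0, "ry": 0, "rz": 0, "hand": 0.62},
  {"dx": -0.0005, "dy": -0.0005, "dz": 0.09, "rx": 0, "ry": 0, "rz": 0, "hand": 0.62},
  {"dx": -0.0005, "dy": -0.0005, "dz": 0.09, "rx": 0, "ry": 0, "rz": 0, "hand": 0.62},
  {"dx": -0.0005, "dy": -0.0005, "dz": 0.09, "rx": 0, "ry": 0, "rz": 0, "hand": 0.62},
  {"dx": -0.0005, "dy": -0.0005, "dz": 0.09, "rx": 0, "ry": 0, "rz": 0, "hand": 0.62},
])

```text
clock: 3.2
ee_pos: [0.5368, -0.0315, 0.0906]
ee_rot: [0.002, 0.006, 1.0, 0.0]
ft_force: [-0.6, -0.3, 0.8]
grip_width: 0.62
grasp_force: 0.0
```

Call:
carry_out([
  {"dx": 0, "dy": 0, "dz": 0, "rx": 0, "ry": 0, "rz": 0, "hand": 0.3},
  {"dx": 0, "dy": 0, "dz": 0, "rx": 0, "ry": 0, "rz": 0, "hand": 0.3},
  {"dx": 0, "dy": 0, "dz": 0, "rx": 0, "ry": 0, "rz": 0, "hand": 0.3},
  {"dx": 0, "dy": 0, "dz": 0, "rx": 0, "ry": 0, "rz": 0, "hand": 0.3},
  {"dx": 0, "dy": 0, "dz": 0, "rx": 0, "ry": 0, "rz": 0, "hand": 0.3},
], newtons=40)

```text
clock: 3.7
ee_pos: [0.5368, -0.0318, 0.0901]
ee_rot: [0.002, 0.006, 1.0, 0.0]
ft_force: [-1.3, 1.8, 13.3]
grip_width: 0.411
grasp_force: 38.8
```

```bash
python3 - <<'E'
from h import *
from plant import status
s=status.sense();print(s['clock'],s['ee_pos'],s['ft_force'],s['grip_width'],s['grasp_force'])
np.set_printoptions(precision=4,suppress=True)
p0=np.array(s['ee_pos']);D=toolR(-.7,0)
# barrel foot in world now: axis at80 minus
foot=np.array([.5357,-.0303,.1095])-.08*RACK[:,2];print('foot',foot)
u=RACK[:,2]
# tool-in-barrel fixed: foot in rack orientation. tool to gauge: rotate -> R=GA RACK^T D
Rg=GA@RACK.T@D; off=RACK.T@(p0-foot); print('tcp in barrel frame',off)
F=lambda x,y,z:(GO+GA@[x,y,z])
lane=lambda x,z,y=.038:(F(x,y,z)+GA@off,Rg)
up=p0+.1*u
plan([(up,D),lane(-.06,.12),lane(-.03,.06),lane(-.0,.02),lane(0,.002)])
E
```

```text
3.7 [ 0.53677802 -0.03178041  0.09009407] [-1.30715121  1.81300353 13.30321613] 0.4106021374181043 38.7823748588562
foot [ 0.4957 -0.0298  0.0402]
tcp in barrel frame [ 0.0107 -0.0015  0.0637]
d mm [-50.3   0.1 -86.4] |d| 100 r deg [ 0.   0.2 -0. ]
d mm [ 77.1 240.6 -54.5] |d| 258 r deg [ 0.1 -8.   1.6]
d mm [ 4.  0. 67.] |d| 67 r deg [0. 0. 0.]
d mm [-6.  -0.  49.6] |d| 50 r deg [0. 0. 0.]
d mm [ 9.  -0.  15.6] |d| 18 r deg [0. 0. 0.]
```

Call:
carry_out([
  {"dx": -0.01, "dy": 0, "dz": -0.0173, "rx": 0, "ry": 0, "rz": 0, "hand": 0.3},
  {"dx": -0.02, "dy": 0, "dz": -0.0346, "rx": 0, "ry": 0, "rz": 0, "hand": 0.3},
  {"dx": -0.03, "dy": 0, "dz": -0.052, "rx": 0, "ry": 0, "rz": 0, "hand": 0.3},
  {"dx": -0.04, "dy": 0, "dz": -0.0693, "rx": 0, "ry": 0, "rz": 0, "hand": 0.3},
  {"dx": -0.05, "dy": 0, "dz": -0.0866, "rx": 0, "ry": 0, "rz": 0, "hand": 0.3},
])

```text
clock: 4.2
ee_pos: [0.5859, -0.0328, 0.1767]
ee_rot: [0.001, 0.007, 1.0, 0.0]
ft_force: [-0.2, 0.1, -2.1]
grip_width: 0.413
grasp_force: 40.4
```

Call:
carry_out([
  {"dx": 0.008, "dy": 0.024, "dz": -0.005, "rx": 0, "ry": 0, "rz": 0, "hand": 0.3},
  {"dx": 0.016, "dy": 0.048, "dz": -0.01, "rx": 0, "ry": 0, "rz": 0, "hand": 0.3},
  {"dx": 0.023, "dy": 0.072, "dz": -0.016, "rx": 0, "ry": 0, "rz": 0, "hand": 0.3},
  {"dx": 0.03, "dy": 0.096, "dz": -0.021, "rx": 0, "ry": 0, "rz": 0, "hand": 0.3},
  {"dx": 0.038, "dy": 0.12, "dz": -0.027, "rx": 0, "ry": 0, "rz": 0, "hand": 0.3},
])

```text
clock: 4.7
ee_pos: [0.5488, 0.0886, 0.203]
ee_rot: [0.0, 0.007, 1.0, 0.0]
ft_force: [0.8, 0.3, -1.7]
grip_width: 0.409
grasp_force: 40.5
```

Call:
carry_out([
  {"dx": 0.008, "dy": 0.024, "dz": -0.005, "rx": 0, "ry": -2, "rz": 0.4, "hand": 0.3},
  {"dx": 0.016, "dy": 0.048, "dz": -0.01, "rx": 0, "ry": -4, "rz": 0.8, "hand": 0.3},
  {"dx": 0.023, "dy": 0.072, "dz": -0.016, "rx": 0, "ry": -6, "rz": 1.2, "hand": 0.3},
  {"dx": 0.03, "dy": 0.096, "dz": -0.021, "rx": 0, "ry": -8, "rz": 1.6, "hand": 0.3},
  {"dx": 0.039, "dy": 0.1205, "dz": -0.0275, "rx": 0, "ry": -8, "rz": 1.6, "hand": 0.3},
])

```text
clock: 5.2
ee_pos: [0.5107, 0.2096, 0.2305]
ee_rot: [0.071, 0.02, 0.997, -0.0]
ft_force: [-1.3, -0.2, -2.2]
grip_width: 0.412
grasp_force: 40.4
```

```bash
python3 - <<'E'
from h import *
from plant import status,vision
np.set_printoptions(precision=4,suppress=True)
s=status.sense();print(s['grip_width'],s['grasp_force'])
for n in('scene','side'):
    p,d=vision.capture(n);c=vision.get_calibration(n);np.savez(n+'3.npz',p=p,d=d,**{k:np.array(v) for k,v in c.items()})
wrist('3')
a=cv2.imread('pics/w3.png');p=np.load('side3.npz')['p'][:,:,::-1][200:340,200:380]
c=np.hstack([a[:400,140:440],cv2.resize(p,(500,389))[:400].copy() if 0 else cv2.resize(p,(500,400))]);cv2.imwrite('pics/c3.png',c)
o=GO+GA@[-.06,.038,.12]
for n,t in(('wrist','3'),('side','3'),('scene','3')):
    try:P,z=barrel(n,t,o,GA,.068 if n!='wrist' else .06,-.0 if n!='wrist' else .0)
    except Exception as e:print(n,e)
R=Rot.from_quat(np.roll(s['ee_rot'],-1)).as_matrix();print(np.array(s['ee_pos']),Rot.from_matrix(GA.T@R).as_matrix())
E
```

```text
0.41157273817523127 40.4333621263504
5.3 [0.5106 0.2125 0.2309] [-0.1383 -0.8399 -1.1152] 0.4078715025330625
4356 x,y mm at z 29.076655845121216 : [-2.4367  2.7072] slopes [ 0.0263 -0.009 ] res 0.24407317181005145 top 100.80788090510846
413 x,y mm at z 30.489735897264598 : [-3.4553  3.1488] slopes [0.0322 0.0007] res 0.5877484105608483 top 100.50686808426848
236 x,y mm at z 30.512361629585037 : [-3.9057 -1.1933] slopes [ 0.0775 -0.0649] res 0.8656153189510584 top 195.19988153639278
[0.5107 0.2096 0.2305] [[-0.8652 -0.0011  0.5015]
 [ 0.0003  1.      0.0027]
 [-0.5015  0.0025 -0.8652]]
```

View pics/c3.png

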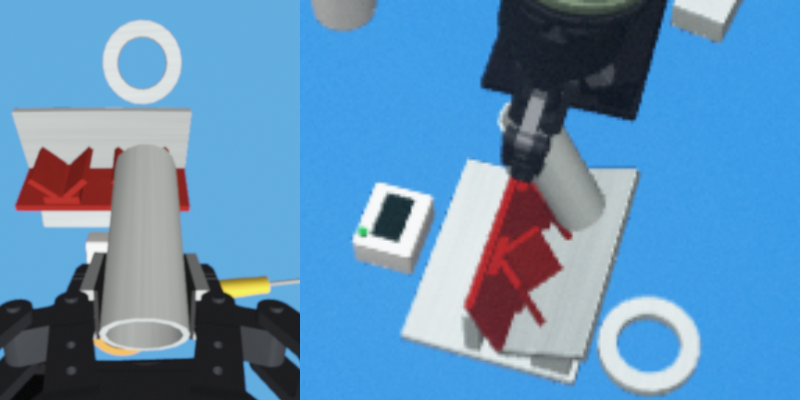

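The picture shows the barrel held squarely between the pads, above and in front of the right-hand lane as the wrist camera sees it (y = +38 mm). It sits about 2.9 mm off in +y and 1.5° too far over. I'll correct that on the way in.

```bash
cat >> h.py <<'E'
def toward(tag,o,foot_loc,slopes,goals,lane_y):
    """barrel foot measured at o+GA@foot_loc with slopes (x,y) in gauge frame; goals: list of (x,z) in lane"""
    from plant import status
    T=np.load('wrist%s.npz'%tag)['cam_to_world'];s=status.sense()
    R=Rot.from_quat(np.roll(s['ee_rot'],-1)).as_matrix();p=np.array(s['ee_pos'])
    z=np.array([slopes[0],slopes[1],1]);z/=np.linalg.norm(z)
    Q=Rot.from_rotvec(np.cross(z,[0,0,1])).as_matrix()   # brings barrel axis onto lane axis (gauge frame)
    foot=o+GA@foot_loc;C=GA@Q@GA.T
    plan([(GO+GA@[x,lane_y,zz]+C@(p-foot),C@R) for x,zz in goals])
E
python3 - <<'E'
from h import *
toward('3',GO+GA@[-.06,.038,.12],np.array([-.0032,.0029,.0008]),(.026,-.004),[(-.03,.07),(-.004,.025),(-.001,.006),(0,.001)],.038)
E
```

```text
d mm [-2.  -2.9 59.5] |d| 60 r deg [ 0.2 -1.5 -0.1]
d mm [ 1.4 -0.  52. ] |d| 52 r deg [0. 0. 0.]
d mm [ 7.4  0.  17.8] |d| 19 r deg [0. 0. 0.]
d mm [1.8 0.  4.8] |d| 5 r deg [0. 0. 0.]
```

Call:
carry_out([
  {"dx": -0.0005, "dy": -0.0007, "dz": 0.015, "rx": 0, "ry": -1.5, "rz": 0, "hand": 0.3},
  {"dx": -0.001, "dy": -0.0014, "dz": 0.03, "rx": 0, "ry": -1.5, "rz": 0, "hand": 0.3},
  {"dx": -0.002, "dy": -0.0029, "dz": 0.0455, "rx": 0, "ry": -1.5, "rz": 0, "hand": 0.3},
  {"dx": -0.002, "dy": -0.0029, "dz": 0.0595, "rx": 0, "ry": -1.5, "rz": 0, "hand": 0.3},
  {"dx": -0.002, "dy": -0.0029, "dz": 0.0595, "rx": 0, "ry": -1.5, "rz": 0, "hand": 0.3},
])

```text
clock: 5.85
ee_pos: [0.5215, 0.204, 0.1696]
ee_rot: [0.082, 0.021, 0.996, -0.002]
ft_force: [-0.4, 0.0, -0.9]
grip_width: 0.409
grasp_force: 40.5
```

```bash
python3 - <<'E'
from h import *
np.set_printoptions(precision=4,suppress=True)
from plant import vision
vision.capture('wrist')
wrist('4')
o=GO+GA@[-.03,.038,.07]
P,z=barrel('wrist','4',o,GA,.06,0)
l=GA.T@(P-o)
toward('4',o,np.array([l[0],l[1],.0008]),(0,0),[(-.004,.025),(-.001,.006),(0,.001)],.038)
E
```

```text
5.9 [0.5218 0.2044 0.1706] [ 0.743  -0.4365 -1.6611] 0.4112761106795159
4553 x,y mm at z 28.816387270796252 : [ 1.7271 -4.892 ] slopes [ 0.0023 -0.0074] res 0.24635610829131654 top 98.70164746250887Traceback (most recent call last):
  File "<stdin>", line 9, in <module>
  File "h.py", line 46, in toward
    z=np.array([slopes[0],slopes[1],1]);z/=np.linalg.norm(z)
                                        ^^^^^^^^^^^^^^^^^^^^
numpy._core._exceptions._UFuncOutputCastingError: Cannot cast ufunc 'divide' output from dtype('float64') to dtype('int64') with casting rule 'same_kind'
```

```bash
sed -i 's/slopes\[1\],1\])/slopes[1],1.])/' h.py; python3 - <<'E'
from h import *
np.set_printoptions(precision=4,suppress=True)
from plant import vision,status
for i in range(4):
    vision.capture('wrist');print(status.sense()['ee_pos'])
wrist('5')
o=GO+GA@[-.03,.038,.07]
P,z=barrel('wrist','5',o,GA,.06,0)
l=GA.T@(P-o)
toward('5',o,np.array([l[0],l[1],.0008]),(0,0),[(-.004,.025),(-.001,.006),(0,.001)],.038)
E
```

```text
[0.5221 0.205  0.1716]
[0.5221 0.2053 0.1716]
[0.5221 0.2054 0.1716]
[0.522  0.2055 0.1715]
6.15 [0.522  0.2055 0.1715] [-0.0968 -0.0647 -1.4281] 0.4093356343005452
4508 x,y mm at z 28.789754814593604 : [ 1.5794 -3.721 ] slopes [-0.0001 -0.0097] res 0.24535657078660067 top 99.56229695789715
d mm [ 3.1  3.6 51.8] |d| 52 r deg [-0. -0. -0.]
d mm [ 7.4 -0.  17.8] |d| 19 r deg [0. 0. 0.]
d mm [ 1.8 -0.   4.8] |d| 5 r deg [0. 0. 0.]
```

Call:
carry_out([
  {"dx": 0.001, "dy": 0.002, "dz": 0.018, "rx": 0, "ry": 0, "rz": 0, "hand": 0.3},
  {"dx": 0.003, "dy": 0.0035, "dz": 0.035, "rx": 0, "ry": 0, "rz": 0, "hand": 0.3},
  {"dx": 0.003, "dy": 0.0035, "dz": 0.048, "rx": 0, "ry": 0, "rz": 0, "hand": 0.3},
  {"dx": 0.003, "dy": 0.0035, "dz": 0.05, "rx": 0, "ry": 0, "rz": 0, "hand": 0.3},
  {"dx": 0.003, "dy": 0.0035, "dz": 0.05, "rx": 0, "ry": 0, "rz": 0, "hand": 0.3},
])

```text
clock: 6.7
ee_pos: [0.5273, 0.2087, 0.121]
ee_rot: [0.083, 0.021, 0.996, -0.001]
ft_force: [0.5, -0.7, -1.3]
grip_width: 0.41
grasp_force: 40.5
```

```bash
cat > m.py <<'E'
from h import *
import sys
np.set_printoptions(precision=4,suppress=True)
from plant import vision,status
tag=sys.argv[1];x,y,z=[float(v)/1e3 for v in sys.argv[2:5]]
for i in range(int(sys.argv[5])): vision.capture('wrist')
wrist(tag);s=status.sense();print('grip',s['grasp_force'],'f along lane',GA[:,2]@s['ft_force'])
o=GO+GA@[x,y,z]
P,zc=barrel('wrist',tag,o,GA,.06,.03 if z<.04 else 0)
l=GA.T@(P-o)
toward(tag,o,np.array([l[0],l[1],0]),(0,0),[(-.001,.006),(0,.001)],y)
E
python3 m.py 6 -4 38 25 4
```

```text
6.9 [0.5275 0.2089 0.1217] [-0.5241 -0.4348 -1.073 ] 0.4151646636609635
grip 40.49954831600189 f along lane -1.1920883373869582
2213 x,y mm at z 41.57875052547091 : [-0.8058 -0.1849] slopes [-0.0066 -0.0121] res 0.23756917502815514 top 100.3110402112956
d mm [ 6.7  0.1 18.2] |d| 19 r deg [-0.  0. -0.]
d mm [ 1.8 -0.   4.8] |d| 5 r deg [0. 0. 0.]
```

Call:
carry_out([
  {"dx": 0.003, "dy": 0, "dz": 0.006, "rx": 0, "ry": 0, "rz": 0, "hand": 0.3},
  {"dx": 0.005, "dy": 0, "dz": 0.012, "rx": 0, "ry": 0, "rz": 0, "hand": 0.3},
  {"dx": 0.0065, "dy": 0, "dz": 0.018, "rx": 0, "ry": 0, "rz": 0, "hand": 0.3},
  {"dx": 0.0065, "dy": 0, "dz": 0.018, "rx": 0, "ry": 0, "rz": 0, "hand": 0.3},
  {"dx": 0.0065, "dy": 0, "dz": 0.018, "rx": 0, "ry": 0, "rz": 0, "hand": 0.3},
], newtons=25)

```text
clock: 7.45
ee_pos: [0.5237, 0.2089, 0.1019]
ee_rot: [0.083, 0.02, 0.996, -0.001]
ft_force: [0.4, 0.4, -1.6]
grip_width: 0.416
grasp_force: 40.5
```

Call:
carry_out([
  {"dx": 0.0004, "dy": 0, "dz": 0.001, "rx": 0, "ry": 0, "rz": 0, "hand": 0.3},
  {"dx": 0.0008, "dy": 0, "dz": 0.002, "rx": 0, "ry": 0, "rz": 0, "hand": 0.3},
  {"dx": 0.0012, "dy": 0, "dz": 0.003, "rx": 0, "ry": 0, "rz": 0, "hand": 0.3},
  {"dx": 0.0015, "dy": 0, "dz": 0.004, "rx": 0, "ry": 0, "rz": 0, "hand": 0.3},
  {"dx": 0.0015, "dy": 0, "dz": 0.004, "rx": 0, "ry": 0, "rz": 0, "hand": 0.3},
])

```text
clock: 7.95
ee_pos: [0.5229, 0.2091, 0.0978]
ee_rot: [0.083, 0.02, 0.996, -0.001]
ft_force: [0.0, -0.0, -2.0]
grip_width: 0.41
grasp_force: 40.5
```

```bash
python3 m.py 7 0 38 1.5 3
```

```text
8.1 [0.523  0.2091 0.0979] [ 0.5749  0.0181 -1.5171] 0.41813527483526336
grip 40.499534010887146 f along lane -1.6540783492918394
2249 x,y mm at z 41.598964945318755 : [-0.1268 -0.2616] slopes [-0.0068 -0.0088] res 0.25811656016612794 top 100.1713420272343
d mm [-1.6  0.3 -4.3] |d| 5 r deg [ 0. -0.  0.]
d mm [ 1.8 -0.   4.8] |d| 5 r deg [0. 0. 0.]
```

Call:
carry_out([
  {"dx": 0.0003, "dy": 0, "dz": 0.0004, "rx": 0, "ry": 0, "rz": 0, "hand": 0.3},
  {"dx": 0.0005, "dy": 0, "dz": 0.0009, "rx": 0, "ry": 0, "rz": 0, "hand": 0.3},
  {"dx": 0.0008, "dy": 0, "dz": 0.0013, "rx": 0, "ry": 0, "rz": 0, "hand": 0.3},
  {"dx": 0.001, "dy": 0, "dz": 0.0017, "rx": 0, "ry": 0, "rz": 0, "hand": 0.3},
  {"dx": 0.001, "dy": 0, "dz": 0.0017, "rx": 0, "ry": 0, "rz": 0, "hand": 0.3},
])

```text
clock: 8.65
ee_pos: [0.5227, 0.2092, 0.0965]
ee_rot: [0.083, 0.021, 0.996, -0.001]
ft_force: [0.0, -0.6, 6.4]
grip_width: 0.413
grasp_force: 41.4
```

Call:
carry_out([
  {"dx": 0.0001, "dy": 0, "dz": 0.0002, "rx": 0, "ry": 0, "rz": 0, "hand": 0.3},
  {"dx": 0.0002, "dy": 0, "dz": 0.0004, "rx": 0, "ry": 0, "rz": 0, "hand": 0.3},
  {"dx": 0.0003, "dy": 0, "dz": 0.0005, "rx": 0, "ry": 0, "rz": 0, "hand": 0.3},
  {"dx": 0.0003, "dy": 0, "dz": 0.0005, "rx": 0, "ry": 0, "rz": 0, "hand": 0.3},
  {"dx": 0.0003, "dy": 0, "dz": 0.0005, "rx": 0, "ry": 0, "rz": 0, "hand": 0.3},
])

```text
clock: 9.15
ee_pos: [0.5229, 0.2092, 0.0964]
ee_rot: [0.084, 0.021, 0.996, -0.0]
ft_force: [-0.8, -0.9, 12.9]
grip_width: 0.415
grasp_force: 41.8
```

Call:
carry_out([
  {"dx": 0.0002, "dy": 0, "dz": 0.0003, "rx": 0, "ry": 0, "rz": 0, "hand": 0.3},
  {"dx": 0.0002, "dy": 0, "dz": 0.0003, "rx": 0, "ry": 0, "rz": 0, "hand": 0.3},
  {"dx": 0.0002, "dy": 0, "dz": 0.0003, "rx": 0, "ry": 0, "rz": 0, "hand": 0.3},
  {"dx": 0.0002, "dy": 0, "dz": 0.0003, "rx": 0, "ry": 0, "rz": 0, "hand": 0.3},
  {"dx": 0.0002, "dy": 0, "dz": 0.0003, "rx": 0, "ry": 0, "rz": 0, "hand": 0.3},
])

```text
clock: 9.65
ee_pos: [0.523, 0.2092, 0.0963]
ee_rot: [0.084, 0.021, 0.996, -0.0]
ft_force: [-0.6, -1.9, 18.1]
grip_width: 0.412
grasp_force: 42.3
```

```bash
python3 m.py 8 0 38 0 1; python3 - <<'E'
from h import *
from plant import vision
p,d=vision.capture('side');p=p[:,:,::-1][200:320,200:360]
q,_=vision.capture('scene');q=q[:,:,::-1][150:250,290:390]
cv2.imwrite('pics/c8.png',np.hstack([cv2.resize(p,(400,300)),cv2.resize(q,(300,300))]))
E
```

```text
9.7 [0.523  0.2092 0.0963] [-0.4157 -2.0314 17.3327] 0.41029998968344444
grip 42.28122889995575 f along lane 16.60330677445519
2266 x,y mm at z 41.613586474624306 : [ 0.1666 -0.2322] slopes [ 0.0007 -0.0066] res 0.25787569574806796 top 100.26747786422959
d mm [-2.2  0.3 -5.7] |d| 6 r deg [-0. -0.  0.]
d mm [ 1.8 -0.   4.8] |d| 5 r deg [0. 0. 0.]
```

View pics/c8.png

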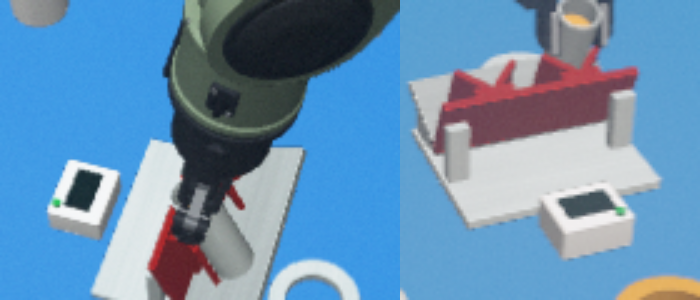

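The picture shows the barrel standing in its lane, still held by the fingers. The fit puts it 0.2 mm from the lane axis, pressed with about 18 N. I'll release and back off.

Call:
carry_out([
  {"dx": -0.0003, "dy": 0, "dz": -0.0005, "rx": 0, "ry": 0, "rz": 0, "hand": 0.62},
  {"dx": -0.0003, "dy": 0, "dz": -0.0005, "rx": 0, "ry": 0, "rz": 0, "hand": 0.62},
  {"dx": -0.0003, "dy": 0, "dz": -0.0005, "rx": 0, "ry": 0, "rz": 0, "hand": 0.62},
  {"dx": -0.0003, "dy": 0, "dz": -0.0005, "rx": 0, "ry": 0, "rz": 0, "hand": 0.62},
  {"dx": -0.0003, "dy": 0, "dz": -0.0005, "rx": 0, "ry": 0, "rz": 0, "hand": 0.62},
])

```text
clock: 10.35
ee_pos: [0.522, 0.2091, 0.0957]
ee_rot: [0.083, 0.02, 0.996, -0.001]
ft_force: [-0.9, -0.0, -0.1]
grip_width: 0.619
grasp_force: 0.0
```

Call:
carry_out([
  {"dx": 0, "dy": 0, "dz": -0.015, "rx": 0, "ry": 0, "rz": 0, "hand": 0.62},
  {"dx": 0, "dy": 0, "dz": -0.04, "rx": 0, "ry": 0, "rz": 0, "hand": 0.62},
  {"dx": 0, "dy": 0, "dz": -0.08, "rx": 0, "ry": 0, "rz": 0, "hand": 0.62},
  {"dx": 0, "dy": 0, "dz": -0.12, "rx": 0, "ry": 0, "rz": 0, "hand": 0.62},
  {"dx": 0, "dy": 0, "dz": -0.12, "rx": 0, "ry": 0, "rz": 0, "hand": 0.62},
])

```text
clock: 10.85
ee_pos: [0.5035, 0.2106, 0.2187]
ee_rot: [0.085, 0.021, 0.996, 0.001]
ft_force: [0.4, -0.5, -1.7]
grip_width: 0.619
grasp_force: 0.0
```

```bash
python3 - <<'E'
from h import *
np.set_printoptions(precision=4,suppress=True)
from plant import vision
for i in range(3):vision.capture('wrist')
wrist('9')
o=GO+GA@[0,.038,0]
barrel('wrist','9',o,GA,.1,.058)
D=toolR(-.7,0)
plan([((.52,.11,.24),D),((.53,-.06,.24),D),((.535,-.179,.19),D),((.535,-.179,.0895),D)])
E
```

```text
11.0 [0.5021 0.2097 0.2138] [-0.2847  0.3777 -1.3353] 0.6191208246078205
1847 x,y mm at z 78.12775153866228 : [-0.1095  0.0611] slopes [-0.0674 -0.005 ] res 0.7436617120133333 top 100.08442673377753
d mm [-26.2 -98.7 -22.8] |d| 105 r deg [-0.1  9.4 -1.6]
d mm [ -12.1 -169.9    0. ] |d| 170 r deg [0. 0. 0.]
d mm [  -6.5 -118.9   50. ] |d| 129 r deg [0. 0. 0.]
d mm [  0.    0.  100.5] |d| 100 r deg [0. 0. 0.]
```

Call:
carry_out([
  {"dx": -0.006, "dy": -0.02, "dz": -0.005, "rx": 0, "ry": 2.5, "rz": -0.4, "hand": 0.62},
  {"dx": -0.012, "dy": -0.045, "dz": -0.012, "rx": 0, "ry": 5, "rz": -0.8, "hand": 0.62},
  {"dx": -0.018, "dy": -0.07, "dz": -0.018, "rx": 0, "ry": 7.5, "rz": -1.2, "hand": 0.62},
  {"dx": -0.026, "dy": -0.0985, "dz": -0.023, "rx": 0, "ry": 9.4, "rz": -1.6, "hand": 0.62},
  {"dx": -0.026, "dy": -0.0985, "dz": -0.023, "rx": 0, "ry": 9.4, "rz": -1.6, "hand": 0.62},
])

```text
clock: 11.55
ee_pos: [0.5212, 0.1061, 0.2403]
ee_rot: [0.0, 0.009, 1.0, -0.001]
ft_force: [-0.7, -0.0, 0.5]
grip_width: 0.616
grasp_force: 0.0
```

Call:
carry_out([
  {"dx": -0.003, "dy": -0.04, "dz": 0, "rx": 0, "ry": 0, "rz": 0, "hand": 0.62},
  {"dx": -0.006, "dy": -0.08, "dz": 0, "rx": 0, "ry": 0, "rz": 0, "hand": 0.62},
  {"dx": -0.009, "dy": -0.125, "dz": 0, "rx": 0, "ry": 0, "rz": 0, "hand": 0.62},
  {"dx": -0.012, "dy": -0.17, "dz": 0, "rx": 0, "ry": 0, "rz": 0, "hand": 0.62},
  {"dx": -0.012, "dy": -0.17, "dz": 0, "rx": 0, "ry": 0, "rz": 0, "hand": 0.62},
])

```text
clock: 12.05
ee_pos: [0.5291, -0.0658, 0.24]
ee_rot: [0.0, 0.01, 1.0, -0.001]
ft_force: [0.4, 0.7, 0.9]
grip_width: 0.621
grasp_force: 0.0
```

Call:
carry_out([
  {"dx": -0.002, "dy": -0.04, "dz": 0.015, "rx": 0, "ry": 0, "rz": 0, "hand": 0.62},
  {"dx": -0.004, "dy": -0.08, "dz": 0.03, "rx": 0, "ry": 0, "rz": 0, "hand": 0.62},
  {"dx": -0.0065, "dy": -0.119, "dz": 0.05, "rx": 0, "ry": 0, "rz": 0, "hand": 0.62},
  {"dx": -0.0065, "dy": -0.119, "dz": 0.05, "rx": 0, "ry": 0, "rz": 0, "hand": 0.62},
  {"dx": -0.0065, "dy": -0.119, "dz": 0.05, "rx": 0, "ry": 0, "rz": 0, "hand": 0.62},
])

```text
clock: 12.55
ee_pos: [0.5342, -0.1793, 0.1894]
ee_rot: [-0.0, 0.007, 1.0, -0.0]
ft_force: [-0.4, 0.6, 0.8]
grip_width: 0.62
grasp_force: 0.0
```

```bash
python3 - <<'E'
from h import *
np.set_printoptions(precision=4,suppress=True)
from plant import vision
for i in range(4):vision.capture('wrist')
wrist('10')
P,z=barrel('wrist','10',np.array((.492,-.18,.042)),RACK,.1,.065);A=P+RACK[:,2]*(.08-z);print('at80',A)
barrel('wrist','10',np.array((.4935,-.105,.042)),RACK,.12,.065);barrel('wrist','10',np.array((.491,-.254,.042)),RACK,.12,.065)
D=toolR(-.7,0)
plan([(A+[.0005,-.0005,-.0205],D)])
E
```

```text
12.75 [ 0.5352 -0.1777  0.1911] [0.6605 0.1313 0.1255] 0.6165754076951949
1815 x,y mm at z 80.87835302480647 : [1.9563 2.1581] slopes [-0.0497 -0.0109] res 0.832004279046554 top 100.98620557399725
at80 [ 0.5337 -0.1784  0.1103]
3025 x,y mm at z 92.33861635692132 : [3.5365 0.29  ] slopes [ 0.0243 -0.0178] res 0.417820791156976 top 121.44714784996548
3046 x,y mm at z 92.21026740373665 : [3.7966 1.8802] slopes [0.0175 0.0052] res 0.42102488642692565 top 121.36648324655643
d mm [  1.2  -1.  101.4] |d| 101 r deg [-0.   0.1  0. ]
```

View pics/w10.png

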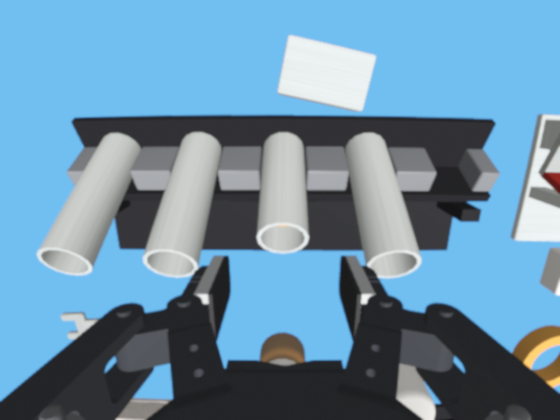

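The picture shows the second short barrel, rim at (282,237), centred between the fingers, with clear gaps to the full-length neighbours. I'll descend, grip and draw it out.

Call:
carry_out([
  {"dx": 0, "dy": -0.001, "dz": 0.03, "rx": 0, "ry": 0, "rz": 0, "hand": 0.62},
  {"dx": 0, "dy": -0.001, "dz": 0.065, "rx": 0, "ry": 0, "rz": 0, "hand": 0.62},
  {"dx": 0, "dy": -0.001, "dz": 0.09, "rx": 0, "ry": 0, "rz": 0, "hand": 0.62},
  {"dx": 0, "dy": -0.001, "dz": 0.101, "rx": 0, "ry": 0, "rz": 0, "hand": 0.62},
  {"dx": 0, "dy": -0.001, "dz": 0.101, "rx": 0, "ry": 0, "rz": 0, "hand": 0.62},
])

```text
clock: 13.3
ee_pos: [0.5347, -0.1794, 0.0893]
ee_rot: [0.0, 0.006, 1.0, -0.0]
ft_force: [0.4, 0.1, -0.8]
grip_width: 0.626
grasp_force: 0.0
```

Call:
carry_out([
  {"dx": 0, "dy": 0, "dz": 0, "rx": 0, "ry": 0, "rz": 0, "hand": 0.3},
  {"dx": 0, "dy": 0, "dz": 0, "rx": 0, "ry": 0, "rz": 0, "hand": 0.3},
  {"dx": 0, "dy": 0, "dz": 0, "rx": 0, "ry": 0, "rz": 0, "hand": 0.3},
  {"dx": 0, "dy": 0, "dz": 0, "rx": 0, "ry": 0, "rz": 0, "hand": 0.3},
  {"dx": 0, "dy": 0, "dz": 0, "rx": 0, "ry": 0, "rz": 0, "hand": 0.3},
], newtons=40)

```text
clock: 13.8
ee_pos: [0.5359, -0.18, 0.0912]
ee_rot: [0.002, 0.006, 1.0, -0.0]
ft_force: [1.1, 1.6, 8.5]
grip_width: 0.415
grasp_force: 40.3
```

Call:
carry_out([
  {"dx": -0.01, "dy": 0, "dz": -0.0173, "rx": 0, "ry": 0, "rz": 0, "hand": 0.3},
  {"dx": -0.02, "dy": 0, "dz": -0.0346, "rx": 0, "ry": 0, "rz": 0, "hand": 0.3},
  {"dx": -0.03, "dy": 0, "dz": -0.052, "rx": 0, "ry": 0, "rz": 0, "hand": 0.3},
  {"dx": -0.042, "dy": 0, "dz": -0.073, "rx": 0, "ry": 0, "rz": 0, "hand": 0.3},
  {"dx": -0.055, "dy": 0, "dz": -0.095, "rx": 0, "ry": 0, "rz": 0, "hand": 0.3},
])

```text
clock: 14.3
ee_pos: [0.5901, -0.1807, 0.1865]
ee_rot: [0.001, 0.007, 1.0, -0.0]
ft_force: [0.7, -1.1, -1.6]
grip_width: 0.41
grasp_force: 40.3
```

```bash
python3 - <<'E'
from h import *
np.set_printoptions(precision=4,suppress=True)
from plant import vision,status
for i in range(4):vision.capture('wrist')
wrist('11')
s=status.sense();p=np.array(s['ee_pos']);R=Rot.from_quat(np.roll(s['ee_rot'],-1)).as_matrix()
o=np.array((.492,-.18,.042))+RACK@[.002,.002,.11]
P,z=barrel('wrist','11',o,RACK,.06,0)
l=RACK.T@(P-o);foot=o+RACK@[l[0],l[1],0]
C=GA@RACK.T;plan([(GO+GA@[-.06,-.038,.12]+RACK@(p-foot)+(C-np.eye(3))@R@np.zeros(3),R),(GO+GA@[-.03,-.038,.07]+C@(p-foot),C@R)])
E
```

```text
14.5 [ 0.5898 -0.1806  0.1854] [-1.5091 -0.7312 -2.3383] 0.4117050541591767
4422 x,y mm at z 28.782332799114993 : [-0.8206 -0.3208] slopes [ 0.0271 -0.0098] res 0.24810109345965553 top 99.80319251741206
d mm [ 57.8 313.6 -12.5] |d| 319 r deg [0. 0. 0.]
d mm [16.6 -0.7 25.3] |d| 30 r deg [ 0.1 -8.   1.6]
```

Call:
carry_out([
  {"dx": -0.02, "dy": 0, "dz": -0.035, "rx": 0, "ry": 0, "rz": 0, "hand": 0.3},
  {"dx": -0.02, "dy": 0, "dz": -0.035, "rx": 0, "ry": 0, "rz": 0, "hand": 0.3},
  {"dx": -0.02, "dy": 0.03, "dz": -0.035, "rx": 0, "ry": 0, "rz": 0, "hand": 0.3},
  {"dx": -0.02, "dy": 0.07, "dz": -0.035, "rx": 0, "ry": 0, "rz": 0, "hand": 0.3},
  {"dx": -0.02, "dy": 0.11, "dz": -0.035, "rx": 0, "ry": 0, "rz": 0, "hand": 0.3},
])

```text
clock: 15.05
ee_pos: [0.6103, -0.0701, 0.2191]
ee_rot: [0.0, 0.007, 1.0, -0.0]
ft_force: [1.6, 0.1, -0.4]
grip_width: 0.411
grasp_force: 40.4
```

Call:
carry_out([
  {"dx": 0.01, "dy": 0.035, "dz": 0, "rx": 0, "ry": 0, "rz": 0, "hand": 0.3},
  {"dx": 0.025, "dy": 0.07, "dz": 0, "rx": 0, "ry": 0, "rz": 0, "hand": 0.3},
  {"dx": 0.04, "dy": 0.105, "dz": 0, "rx": 0, "ry": 0, "rz": 0, "hand": 0.3},
  {"dx": 0.06, "dy": 0.14, "dz": 0, "rx": 0, "ry": 0, "rz": 0, "hand": 0.3},
  {"dx": 0.078, "dy": 0.17, "dz": 0, "rx": 0, "ry": 0, "rz": 0, "hand": 0.3},
])

```text
clock: 15.55
ee_pos: [0.5337, 0.1015, 0.219]
ee_rot: [0.0, 0.006, 1.0, -0.0]
ft_force: [1.5, 1.1, -1.8]
grip_width: 0.413
grasp_force: 40.4
```

Call:
carry_out([
  {"dx": 0.002, "dy": 0.017, "dz": 0.01, "rx": 0, "ry": -3, "rz": 0.5, "hand": 0.3},
  {"dx": 0.004, "dy": 0.0335, "dz": 0.0225, "rx": 0, "ry": -6, "rz": 1, "hand": 0.3},
  {"dx": 0.004, "dy": 0.0335, "dz": 0.0225, "rx": 0, "ry": -9.5, "rz": 1.6, "hand": 0.3},
  {"dx": 0.004, "dy": 0.0335, "dz": 0.0225, "rx": 0, "ry": -9.5, "rz": 1.6, "hand": 0.3},
  {"dx": 0.004, "dy": 0.0335, "dz": 0.0225, "rx": 0, "ry": -9.5, "rz": 1.6, "hand": 0.3},
])

```text
clock: 16.05
ee_pos: [0.5316, 0.1334, 0.1973]
ee_rot: [0.083, 0.02, 0.996, -0.001]
ft_force: [1.3, -0.2, -1.4]
grip_width: 0.415
grasp_force: 40.4
```

```bash
sed -i "s/^toward(tag.*/toward(tag,o,np.array([l[0],l[1],0]),(0,0),[(-.03,.07),(-.004,.025),(-.001,.006),(0,.001)],y)/" m.py; python3 m.py 12 -60 -38 120 5
```

```text
16.3 [0.5323 0.1332 0.1974] [-0.6145  0.5348 -0.924 ] 0.41059933233228485
grip 40.37267982959747 f along lane -1.2455587190637298
6114 x,y mm at z 29.825626135606235 : [1.2581 0.3381] slopes [ 0.023 -0.007] res 3.1717988324771516 top 97.38504338685789
d mm [ 1.7 -0.4 57.6] |d| 58 r deg [-0.  0. -0.]
d mm [ 1.4 -0.1 52. ] |d| 52 r deg [0. 0. 0.]
d mm [ 7.4 -0.  17.8] |d| 19 r deg [0. 0. 0.]
d mm [ 1.8 -0.   4.8] |d| 5 r deg [0. 0. 0.]
```

```bash
python3 m.py 12 -28 -38 100 0
```

```text
16.35 [0.5322 0.1333 0.1974] [-0.0725 -0.3833 -1.3205] 0.41143045302009684
grip 40.37326276302338 f along lane -1.0812513151678258
4582 x,y mm at z 28.632812798637133 : [1.4018 0.5937] slopes [-0.0001 -0.0101] res 0.24501929295025865 top 97.02112510705632
d mm [18.6 -0.6 23.8] |d| 30 r deg [-0.  0. -0.]
d mm [ 1.4 -0.1 52. ] |d| 52 r deg [0. 0. 0.]
d mm [ 7.4 -0.  17.8] |d| 19 r deg [0. 0. 0.]
d mm [ 1.8 -0.   4.8] |d| 5 r deg [0. 0. 0.]
```

Call:
carry_out([
  {"dx": 0.009, "dy": -0.0006, "dz": 0.011, "rx": 0, "ry": 0, "rz": 0, "hand": 0.3},
  {"dx": 0.017, "dy": -0.0006, "dz": 0.021, "rx": 0, "ry": 0, "rz": 0, "hand": 0.3},
  {"dx": 0.0175, "dy": -0.0006, "dz": 0.043, "rx": 0, "ry": 0, "rz": 0, "hand": 0.3},
  {"dx": 0.018, "dy": -0.0006, "dz": 0.063, "rx": 0, "ry": 0, "rz": 0, "hand": 0.3},
  {"dx": 0.0184, "dy": -0.0006, "dz": 0.073, "rx": 0, "ry": 0, "rz": 0, "hand": 0.3},
])

```text
clock: 16.9
ee_pos: [0.5258, 0.1331, 0.121]
ee_rot: [0.083, 0.021, 0.996, -0.001]
ft_force: [-0.6, 0.5, -1.2]
grip_width: 0.41
grasp_force: 40.4
```

```bash
python3 m.py 13 -4 -38 25 5
```

```text
17.15 [0.5263 0.1335 0.1231] [ 0.5395 -0.0421 -1.0504] 0.41234683479891676
grip 40.37216663360596 f along lane -1.9992964077422244
2181 x,y mm at z 41.611183991179985 : [-0.252   0.4476] slopes [-0.0129 -0.0132] res 0.24775569652428497 top 100.92262014765468
d mm [ -1.7  -0.3 -51.8] |d| 52 r deg [-0. -0. -0.]
d mm [ 1.5 -0.1 51.9] |d| 52 r deg [0. 0. 0.]
d mm [ 7.4 -0.  17.7] |d| 19 r deg [0. 0. 0.]
d mm [ 1.8 -0.   4.8] |d| 5 r deg [0. 0. 0.]
```

Call:
carry_out([
  {"dx": 0.003, "dy": -0.0004, "dz": 0.006, "rx": 0, "ry": 0, "rz": 0, "hand": 0.3},
  {"dx": 0.005, "dy": -0.0004, "dz": 0.012, "rx": 0, "ry": 0, "rz": 0, "hand": 0.3},
  {"dx": 0.0073, "dy": -0.0004, "dz": 0.018, "rx": 0, "ry": 0, "rz": 0, "hand": 0.3},
  {"dx": 0.0073, "dy": -0.0004, "dz": 0.018, "rx": 0, "ry": 0, "rz": 0, "hand": 0.3},
  {"dx": 0.0073, "dy": -0.0004, "dz": 0.018, "rx": 0, "ry": 0, "rz": 0, "hand": 0.3},
])

```text
clock: 17.7
ee_pos: [0.5217, 0.1332, 0.1032]
ee_rot: [0.083, 0.02, 0.996, -0.001]
ft_force: [-0.0, 0.2, -1.0]
grip_width: 0.41
grasp_force: 40.4
```

Call:
carry_out([
  {"dx": 0.0004, "dy": 0, "dz": 0.001, "rx": 0, "ry": 0, "rz": 0, "hand": 0.3},
  {"dx": 0.0008, "dy": 0, "dz": 0.002, "rx": 0, "ry": 0, "rz": 0, "hand": 0.3},
  {"dx": 0.0012, "dy": 0, "dz": 0.003, "rx": 0, "ry": 0, "rz": 0, "hand": 0.3},
  {"dx": 0.0015, "dy": 0, "dz": 0.004, "rx": 0, "ry": 0, "rz": 0, "hand": 0.3},
  {"dx": 0.0015, "dy": 0, "dz": 0.004, "rx": 0, "ry": 0, "rz": 0, "hand": 0.3},
])

```text
clock: 18.2
ee_pos: [0.5209, 0.1333, 0.0991]
ee_rot: [0.084, 0.02, 0.996, -0.001]
ft_force: [-0.8, -0.5, -2.1]
grip_width: 0.409
grasp_force: 40.4
```

```bash
python3 m.py 14 0 -38 1.5 3
```

```text
18.35 [0.521  0.1333 0.0992] [-0.2269 -0.0004 -1.4083] 0.4093290687935402
grip 40.37320911884308 f along lane -1.5220439308399474
2217 x,y mm at z 41.57384478435021 : [-0.27    0.0327] slopes [-0.0113 -0.0105] res 0.2631654144164657 top 100.29003085643568
d mm [-10.6   0.1 -73.9] |d| 75 r deg [-0. -0. -0.]
d mm [ 1.4 -0.1 52. ] |d| 52 r deg [0. 0. 0.]
d mm [ 7.4 -0.  17.8] |d| 19 r deg [0. 0. 0.]
d mm [ 1.8 -0.   4.8] |d| 5 r deg [0. 0. 0.]
```

Call:
carry_out([
  {"dx": 0.0003, "dy": 0, "dz": 0.0004, "rx": 0, "ry": 0, "rz": 0, "hand": 0.3},
  {"dx": 0.0005, "dy": 0, "dz": 0.0009, "rx": 0, "ry": 0, "rz": 0, "hand": 0.3},
  {"dx": 0.0008, "dy": 0, "dz": 0.0013, "rx": 0, "ry": 0, "rz": 0, "hand": 0.3},
  {"dx": 0.001, "dy": 0, "dz": 0.0017, "rx": 0, "ry": 0, "rz": 0, "hand": 0.3},
  {"dx": 0.001, "dy": 0, "dz": 0.0017, "rx": 0, "ry": 0, "rz": 0, "hand": 0.3},
])

```text
clock: 18.9
ee_pos: [0.5208, 0.1333, 0.0978]
ee_rot: [0.084, 0.021, 0.996, -0.001]
ft_force: [-0.2, -1.0, 6.6]
grip_width: 0.414
grasp_force: 41.3
```

Call:
carry_out([
  {"dx": 0.0001, "dy": 0, "dz": 0.0002, "rx": 0, "ry": 0, "rz": 0, "hand": 0.3},
  {"dx": 0.0002, "dy": 0, "dz": 0.0004, "rx": 0, "ry": 0, "rz": 0, "hand": 0.3},
  {"dx": 0.0003, "dy": 0, "dz": 0.0005, "rx": 0, "ry": 0, "rz": 0, "hand": 0.3},
  {"dx": 0.0003, "dy": 0, "dz": 0.0005, "rx": 0, "ry": 0, "rz": 0, "hand": 0.3},
  {"dx": 0.0003, "dy": 0, "dz": 0.0005, "rx": 0, "ry": 0, "rz": 0, "hand": 0.3},
])

```text
clock: 19.4
ee_pos: [0.5211, 0.1334, 0.0977]
ee_rot: [0.085, 0.021, 0.996, -0.0]
ft_force: [0.3, -1.3, 14.7]
grip_width: 0.411
grasp_force: 41.8
```

Contact is the same as with the first barrel. I'll press a touch more, hold, then release and retreat.

Call:
carry_out([
  {"dx": 0.0002, "dy": 0, "dz": 0.0003, "rx": 0, "ry": 0, "rz": 0, "hand": 0.3},
  {"dx": 0.0002, "dy": 0, "dz": 0.0003, "rx": 0, "ry": 0, "rz": 0, "hand": 0.3},
  {"dx": 0.0002, "dy": 0, "dz": 0.0003, "rx": 0, "ry": 0, "rz": 0, "hand": 0.3},
  {"dx": 0.0002, "dy": 0, "dz": 0.0003, "rx": 0, "ry": 0, "rz": 0, "hand": 0.3},
  {"dx": 0.0002, "dy": 0, "dz": 0.0003, "rx": 0, "ry": 0, "rz": 0, "hand": 0.3},
])

```text
clock: 19.9
ee_pos: [0.5212, 0.1335, 0.0974]
ee_rot: [0.085, 0.021, 0.996, -0.0]
ft_force: [1.5, -1.0, 14.3]
grip_width: 0.411
grasp_force: 41.5
```

Call:
carry_out([
  {"dx": -0.0003, "dy": 0, "dz": -0.0005, "rx": 0, "ry": 0, "rz": 0, "hand": 0.62},
  {"dx": -0.0003, "dy": 0, "dz": -0.0005, "rx": 0, "ry": 0, "rz": 0, "hand": 0.62},
  {"dx": -0.0003, "dy": 0, "dz": -0.0005, "rx": 0, "ry": 0, "rz": 0, "hand": 0.62},
  {"dx": -0.0003, "dy": 0, "dz": -0.0005, "rx": 0, "ry": 0, "rz": 0, "hand": 0.62},
  {"dx": -0.0003, "dy": 0, "dz": -0.0005, "rx": 0, "ry": 0, "rz": 0, "hand": 0.62},
])

```text
clock: 20.4
ee_pos: [0.5201, 0.1333, 0.097]
ee_rot: [0.084, 0.02, 0.996, -0.001]
ft_force: [0.7, 0.7, 1.2]
grip_width: 0.617
grasp_force: 0.0
```

Call:
carry_out([
  {"dx": 0, "dy": 0, "dz": -0.015, "rx": 0, "ry": 0, "rz": 0, "hand": 0.62},
  {"dx": 0, "dy": 0, "dz": -0.04, "rx": 0, "ry": 0, "rz": 0, "hand": 0.62},
  {"dx": 0, "dy": 0, "dz": -0.08, "rx": 0, "ry": 0, "rz": 0, "hand": 0.62},
  {"dx": 0, "dy": 0, "dz": -0.12, "rx": 0, "ry": 0, "rz": 0, "hand": 0.62},
  {"dx": 0, "dy": 0, "dz": -0.12, "rx": 0, "ry": 0, "rz": 0, "hand": 0.62},
])

```text
clock: 20.9
ee_pos: [0.5013, 0.1345, 0.2197]
ee_rot: [0.086, 0.021, 0.996, 0.001]
ft_force: [0.2, -0.1, -0.6]
grip_width: 0.623
grasp_force: 0.0
```

Call:
carry_out([
  {"dx": 0.03, "dy": 0, "dz": -0.04, "rx": 0, "ry": 0, "rz": 0, "hand": 0.62},
  {"dx": 0.06, "dy": 0, "dz": -0.06, "rx": 0, "ry": 0, "rz": 0, "hand": 0.62},
  {"dx": 0.08, "dy": 0, "dz": -0.08, "rx": 0, "ry": 0, "rz": 0, "hand": 0.62},
  {"dx": 0.08, "dy": 0, "dz": -0.08, "rx": 0, "ry": 0, "rz": 0, "hand": 0.62},
  {"dx": 0.08, "dy": 0, "dz": -0.08, "rx": 0, "ry": 0, "rz": 0, "hand": 0.62},
])

```text
clock: 21.4
ee_pos: [0.4081, 0.1379, 0.281]
ee_rot: [0.084, 0.02, 0.996, -0.0]
ft_force: [0.1, -0.0, 0.1]
grip_width: 0.621
grasp_force: 0.0
```

```bash
python3 - <<'E'
from h import *
np.set_printoptions(precision=4,suppress=True)
from plant import vision
for i in range(4):vision.capture('wrist')
wrist('15')
for y in(.038,-.038): barrel('wrist','15',GO+GA@[0,y,0],GA,.1,.058)
for n in ('scene',):
    p,d=vision.capture(n);c=vision.get_calibration(n);np.savez(n+'15.npz',p=p,d=d,**{k:np.array(v) for k,v in c.items()})
for t in('','15'):
    for o in((.4935,-.105,.042),(.491,-.254,.042),(.490,-.327,.042)):barrel('scene',t,np.array(o),RACK,.12,.05)
cv2.imwrite('pics/c15.png',np.vstack([cv2.imread('pics/w15.png')[:280],p[60:340,:,::-1]]))
E
```

```text
21.6 [0.4083 0.1373 0.2802] [-0.6715 -0.4395  0.1235] 0.6220749164723001
714 x,y mm at z 73.91398427283175 : [0.5014 0.2038] slopes [ 0.006  -0.0162] res 0.4005341924853273 top 97.25363922814475
991 x,y mm at z 77.41481178633967 : [0.0162 0.1619] slopes [-0.0256 -0.0102] res 0.5161543096427259 top 100.04322516748799
228 x,y mm at z 86.43961147770723 : [2.7382 0.3403] slopes [ 0.0662 -0.0117] res 0.6585282457791923 top 122.30116918745685
240 x,y mm at z 86.58958298197989 : [3.2099 1.7349] slopes [0.0677 0.0022] res 0.6264280387811867 top 122.03486910492221
261 x,y mm at z 85.5656353418658 : [3.1909 0.3908] slopes [0.059  0.0039] res 0.5830656669678531 top 121.37476270021763
224 x,y mm at z 86.97129760816382 : [3.1858 1.2603] slopes [ 0.0797 -0.0105] res 0.6622883278193433 top 122.02771241115121
229 x,y mm at z 86.08470624597629 : [3.4876 0.5707] slopes [ 0.0772 -0.0053] res 0.5666025739428683 top 122.01728137697778
260 x,y mm at z 85.32227032552252 : [3.1637 0.3657] slopes [ 0.0597 -0.0059] res 0.5543088915665132 top 121.48058820260563
```

View pics/c15.png

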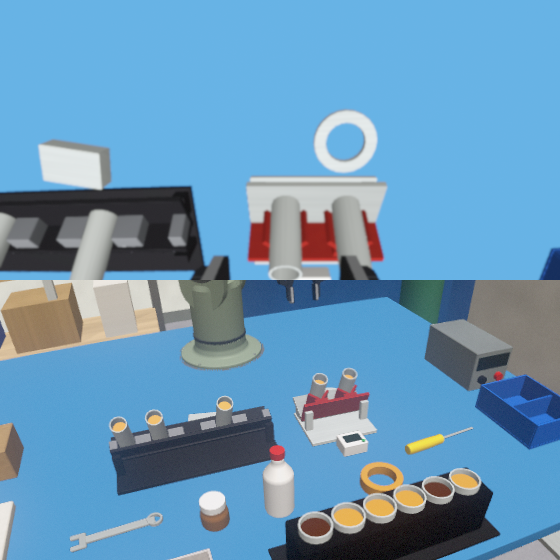

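Both short barrels stand in the gauge lanes at (319,380) and (349,375), within about 0.5 mm of the lane axes. The three long ones are still in the rack and the gripper is clear.

```bash
python3 -c "
from plant import arm;print(arm.sign_off())"
```

```text
the job is handed in; nothing more can be done
None
```

Both short barrels stand released in the two gauge lanes, each pressed onto the stop with roughly 15–18 N by the wrist force reading. The three full-length barrels stayed in the rack, and the job was handed in at about 22 s; no verdict was shown.

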